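Put the candles back on their matching trays

TASK

Customers have muddled the candle display. Put each of the four candle pots back on the tray cast for it, the one of the same outline and size: large round, small round, six-sided and long oval. Stand each upright and flat inside its tray's rim, with the long and six-sided ones turned so that their sides run parallel to their tray's; set them down without dropping them, and leave the match pot and the puppy figure where they are.

Things in the scene. Friction and masses are not known exactly. Their poses are not given: they have to be found in the camera images.
- candle_large: Large round candle pot, 66 mm diameter, 70 mm tall, about 0.36 kg. Solid to handle: a cast pot, off-white above a grey band, filled with cream wax and a short wick (sticks up 2 mm). Loose, upright. Origin: centre of its underside; z up.
- candle_small: Small round candle pot, 46 mm diameter, 46 mm tall, about 0.13 kg. Solid to handle: a cast pot, off-white above a grey band, filled with cream wax and a short wick (sticks up 2 mm). Loose, upright. Origin: centre of its underside; z up.
- candle_hex: Six-sided candle pot, 58 mm across flats (67 mm across corners), 62 mm tall, about 0.26 kg. Two of its flats face its own +x and -x, the others every 60 degrees. Solid to handle: a cast pot, off-white above a grey band, filled with cream wax and a short wick (sticks up 2 mm). Loose, upright. Origin: centre of its underside; z up.
- candle_long: Long oval (straight sides, half-round ends) candle pot, 100 mm along its own x, 50 mm wide along its y, 50 mm tall, about 0.30 kg. Solid to handle: a cast pot, off-white above a grey band, filled with cream wax and a short wick (sticks up 2 mm). Loose, upright. Origin: centre of its underside; z up.
- tray_large: Large round tray, 104 mm outside diameter, recess 88 mm diameter. Heavy grey cast-stone tray, does not move. Floor 6 mm thick, rim 8 mm wide rising to 13 mm above the table (7 mm above the tray's floor). Origin: centre of its underside, on the table; z up.
- tray_small: Small round tray, 80 mm outside diameter, recess 64 mm diameter. Heavy grey cast-stone tray, does not move. Floor 6 mm thick, rim 8 mm wide rising to 13 mm above the table (7 mm above the tray's floor). Origin: centre of its underside, on the table; z up.
- tray_hex: Six-sided tray, 96 mm outside across flats, recess 80 mm across flats; two of its flats face its own +x and -x, the others every 60 degrees. Heavy grey cast-stone tray, does not move. Floor 6 mm thick, rim 8 mm wide rising to 13 mm above the table (7 mm above the tray's floor). Origin: centre of its underside, on the table; z up.
- tray_long: Long oval tray (straight sides, half-round ends), outside 138 mm along its own x by 88 mm along its y, recess 122 by 72 mm. Heavy grey cast-stone tray, does not move. Floor 6 mm thick, rim 8 mm wide rising to 13 mm above the table (7 mm above the tray's floor). Origin: centre of its underside, on the table; z up.
- match_pot: Bystander, loose: off-white round pot 60 mm in diameter and 56 mm tall, full of long matches with black heads that stand up to 100 mm above the table. Origin: centre of its underside.
- puppy: Bystander, loose: small white sitting-puppy figure, about 60 mm wide and 72 mm tall, on a 54 mm round foot. Origin: centre of its underside.

How it is judged:
At the end, for the whole second after the job is handed in: Each candle pot stands on the tray of its own outline and size: centre within 15 mm of the tray's, underside 3 to 9 mm up, upright within 0.06 rad, released, at rest; the long and six-sided ones with sides within 15 degrees of parallel to their tray's, any way round (horizontal distance between candle_large and tray_large below 0.015 m and z of candle_large in the frame of tray_large between 0.003 and 0.009 m and angle between each of candle_large, candle_small, candle_hex, candle_long's own z axis and vertical below 0.06 rad and linear speed of each of candle_large, candle_small, candle_hex, candle_long below 0.02 m/s and angular speed of each of candle_large, candle_small, candle_hex, candle_long below 0.2 rad/s and horizontal distance between candle_small and tray_small below 0.015 m and z of candle_small in the frame of tray_small between 0.003 and 0.009 m and horizontal distance between candle_hex and tray_hex below 0.015 m and z of candle_hex in the frame of tray_hex between 0.003 and 0.009 m and horizontal distance between candle_long and tray_long below 0.015 m and z of candle_long in the frame of tray_long between 0.003 and 0.009 m and angle between the x axis of candle_long and the x axis of tray_long, either way round below 0.26 rad and (angle between the x axis of candle_hex and the x axis of tray_hex, either way round below 0.26 rad or angle between the x axis of candle_hex and the x axis of tray_hex, either way round between 0.787 and 1.307 rad)); the robot touches nothing.
It fails at once if the match pot is shifted more than 15 mm or tipped over (distance of match_pot from where it was at the start of the episode above 0.015 m or angle between match_pot's own z axis and vertical above 0.3 rad).
It fails at once if the puppy figure is shifted more than 15 mm or tipped over (distance of puppy from where it was at the start of the episode above 0.015 m or angle between puppy's own z axis and vertical above 0.3 rad).
It fails at once if a candle pot is dropped or flung: it moves faster than 0.6 m/s with no finger touching it (a fall of about 18 mm) ((linear speed of candle_large above 0.6 m/s and contact force between candle_large and the fingers below 0.05 N) or (linear speed of candle_small above 0.6 m/s and contact force between candle_small and the fingers below 0.05 N) or (linear speed of candle_hex above 0.6 m/s and contact force between candle_hex and the fingers below 0.05 N) or (linear speed of candle_long above 0.6 m/s and contact force between candle_long and the fingers below 0.05 N)).
It also fails if it takes over 102 s, if anything falls off the work surface, if the arm or the gripper's body presses on something with over 40 N, if the wrist force passes 120 N, or if a joint passes its speed limit or range.

ROBOT

A 7-joint arm with a two-finger parallel gripper is mounted at the origin on the work surface. World frame = base frame: x ahead of the robot, y to its left, z up, the work surface at z = 0. Lengths are in m, angles in rad, forces in N, time in s.
With the tool pointing down it reaches from about 0.4 to 0.85 m from the base axis. Payload 4.5 kg.
Tool frame: the origin (TCP) lies on the centre line of the jaws, within the pads' length; the fingertips stand 14 mm ahead of it and the grasp point (between the pads) lies 5 mm behind it; y points along the fingers, z is the direction in which the jaws open and shut, and the axes are right-handed (so a half turn about y gives the same grasp; the last joint's range is limited). The gripper opens to 88 mm and grips with 3 to 60 N. Pads are 18 mm wide; open, the fingers measure 123 mm over their backs; the gripper's body (75 mm by 187 mm) begins 45 mm behind the grasp point.
Start: joints at [-1.294, 0.689, -0.195, 1.565, 0.157, 0.902, -0.215], TCP at [0.15, 0.607, 0.224] pointing down, gripper open.
Joint ranges: [-3.01, 3.01], [-0.46, 2.08], [-1.47, 1.51], [0.13, 2.56], [-1, 4.14], [0.04, 2.09], [-2.66, 2.66]. Speed limits (rad/s): [2.57, 2.57, 3.14, 3.14, 3.14, 3.14, 3.14].

INTERFACE

Orientations are given as a unit quaternion [x, y, z, w].
In Python, from plant import get_state, imaging, job gives the robot as it stands.
- The arm moves only by the tool send_rows, never from a script. Its argument "motion" is a list that holds one entry, the list of rows, each a list of 7 numbers: the turn, a rotation vector about the tool's x, y, z scaled (see below), then the shift along the tool's x, y, z scaled (see below), then the gripper's target within -1 to 1 (shut at 1, half-way at 0, fully open at -1). In form: [[[rx, ry, rz, tx, ty, tz, gripper], ...]]. A call has exactly 5 rows; each row shifts and turns the commanded pose from where the row before left it, along the tool's axes as they then stand; what a row does not reach is not made up. The controller multiplies each number of a shift by 0.02 m and each number of a turn by 0.08 rad. A row lasts 1/12 s, in which the tool goes at most 41.7 mm and 7.16 degrees, less where a joint would pass 70% of its speed; a pose out of reach is approached as far as the arm can. A call with a number of a shift or a turn outside -1 to 1 is refused whole. A call with a gripper value outside its range is refused whole. The fingers move at their own pace and stop on an object; "force" is the grip in N (left out, the last holds). Time passes only in rows, so rows that do not move let the fingers close, or fill a call up. It gives the time, the measured TCP pose, the force and the opening at its end, in the units of the state.
- get_state(): the state, without advancing time (a new reading comes with each control period).
- imaging.snapshot(name): name is "scene" or "top" or "wrist"; returns a dict with "img" (400x640x3 uint8, red, green, blue), "camera_matrix" (3x3 intrinsics, pixels), "dist_coeffs" ([k1, k2, p1, p2, k3] as OpenCV has them; the pictures are not rectified), "R" (3x3) and "t" (3): a world point X has camera coordinates R X + t; the wrist camera has in their place "hand_eye" (4x4, takes a point from camera to tool coordinates, whose origin is the TCP and whose axes are the tool frame's). Camera axes: x right, y down, z forward; pixel columns grow to the right and rows downward; lengths in m; the calibration is good to about 2 mm. A picture is of the moment at which its call begins: read the wrist's pose just before it. There is no depth.
- job.finish_job(): hands the job in, once; it reports no verdict.
The state is a dict: "clock": time; "q": joint angles; "qd": joint speeds; "joint_torque": joint torques, N m; "tool_pos": TCP position; "eef_rot": TCP orientation; "contact_force": force on the tool from outside, world axes, zero at the start; "moment": the same for the moment, N m; "opening": opening from 0.0 (shut) to 1.0 (fully open).
Only numpy, scipy, OpenCV 4.12 (cv2) and the standard library are available. Lean on these libraries where they do the work, as an engineer would, in place of code of your own. Each camera call takes 0.05 s, during which the arm holds its last target.

## Working session

There is one attempt and no reset: what is moved stays moved. The work goes in short steps, Python scripts to look and compute and a tool call to move; the robot and the scene stay as the last step left them, time stands still between calls to the robot, and variables do not carry over. Pictures are saved under pics/ and viewed, and the job is handed in when it is done.

Besides the shell and the picture viewer there is one more tool, called after "Emit:" as name(argument=value, ...) on one line, values as JSON. send_rows: Moves the arm, as the interface text tells. Its arguments: {"type":"object","properties":{"motion":{"type":"array"},"force":{"type":"number"}},"required":["motion"]}

```bash
mkdir -p pics; ls
python3 - <<'E'
from plant import get_state, imaging, job
import cv2
s=get_state(); print({k:s[k] for k in ['clock','tool_pos','eef_rot','opening','contact_force']})
for n in ['scene','top','wrist']:
    d=imaging.snapshot(n); cv2.imwrite(f'pics/{n}0.png',d['img'][:,:,::-1]); print(n,d['camera_matrix'],d['dist_coeffs'],d.get('R'),d.get('t'),d.get('hand_eye'))
E
```

```text
pics
{'clock': 0.0, 'tool_pos': array([0.15014488, 0.6060154 , 0.22331913]), 'eef_rot': array([ 0.70255389, -0.08563022,  0.08556384, -0.70125911]), 'opening': 0.9991808473424546, 'contact_force': array([-0.31859494,  0.13640094, -0.25158363])}
scene [[365.59718659   0.         328.30784384]
 [  0.         365.59718659 200.02646903]
 [  0.           0.           1.        ]] [-0.01236012  0.          0.          0.          0.        ] [[ 0.17463844  0.98449049  0.01672982]
 [ 0.68778779 -0.10981272 -0.71755775]
 [-0.70459164  0.13681973 -0.69629806]] [-0.09455811 -0.32137344  1.30462575] None
top [[477.21123244   0.         322.48054914]
 [  0.         477.21123244 198.4304642 ]
 [  0.           0.           1.        ]] [-0.02875331  0.          0.          0.          0.        ] [[ 0.0229576  -0.99968218  0.01041597]
 [-0.99164067 -0.02409369 -0.12676067]
 [ 0.12697134 -0.00741878 -0.99187864]] [-0.02262551  0.53143373  1.37130321] None
wrist [[286.51082227   0.         315.1504511 ]
 [  0.         286.51082227 200.00075162]
 [  0.           0.           1.        ]] [-0.03102566  0.          0.          0.          0.        ] None None [[-5.89393627e-05  9.53845251e-01  3.00298575e-01 -7.76179193e-02]
 [-3.52796072e-04 -3.00298576e-01  9.53845187e-01 -1.60666113e-01]
 [ 9.99999936e-01 -4.97251302e-05  3.54212265e-04 -4.67243006e-04]
 [ 0.00000000e+00  0.00000000e+00  0.00000000e+00  1.00000000e+00]]
```

View pics/top0.png

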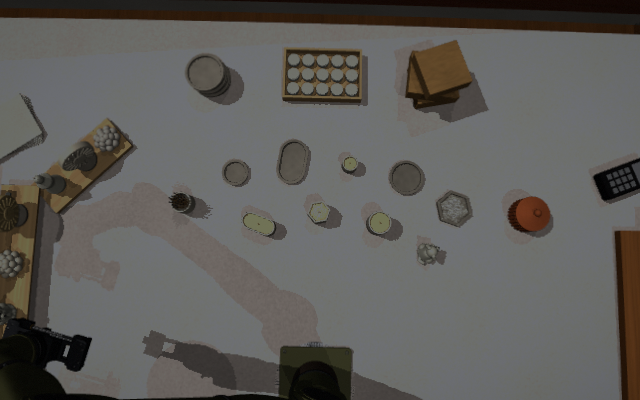

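View pics/scene0.png

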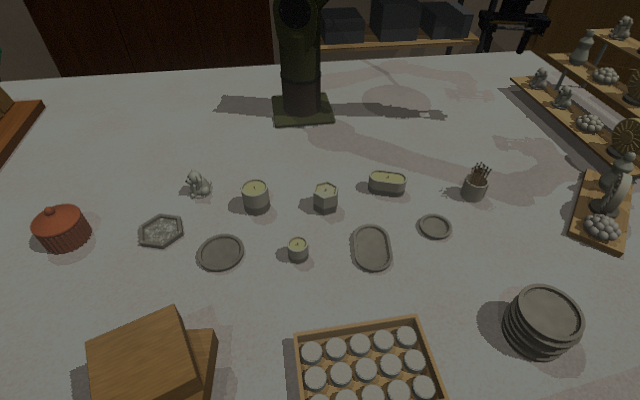

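View pics/wrist0.png

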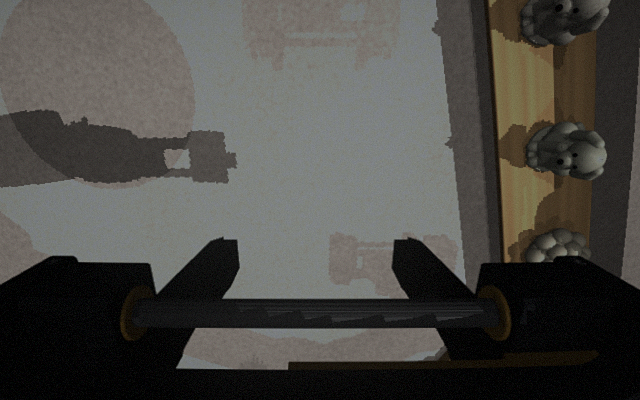

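Run:
```python
import cv2,numpy as np
a=cv2.imread('pics/top0.png')[130:280,150:490]; a=np.clip(a.astype(float)*1.7,0,255).astype('uint8')
cv2.imwrite('pics/top0c.png',cv2.resize(a,(800,353),interpolation=cv2.INTER_CUBIC))
a=cv2.imread('pics/scene0.png')[150:290,120:500]; a=np.clip(a.astype(float)*1.7,0,255).astype('uint8')
cv2.imwrite('pics/scene0c.png',cv2.resize(a,(800,295),interpolation=cv2.INTER_CUBIC))
```

```text
(no output)
```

View pics/top0c.png

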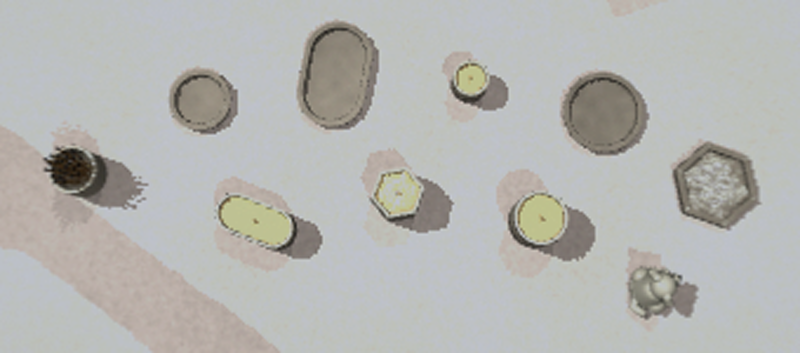

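View pics/scene0c.png

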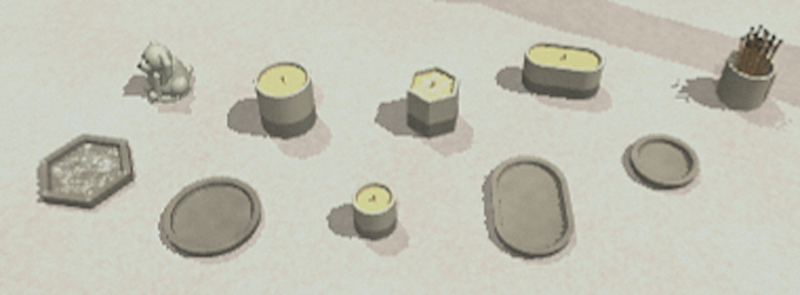

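```bash
cat > h.py <<'E'
import numpy as np,cv2
from plant import get_state, imaging, job
from scipy.spatial.transform import Rotation as Ro
def cam(d,s=None):
    if 'R' in d and d['R'] is not None: return np.array(d['R']),np.array(d['t'])
    H=np.array(d['hand_eye']); T=np.eye(4);T[:3,:3]=Ro.from_quat(s['eef_rot']).as_matrix();T[:3,3]=s['tool_pos']
    C=np.linalg.inv(T@H); return C[:3,:3],C[:3,3]
def cast(d,uv,z,s=None):
    R,t=cam(d,s)
    p=cv2.undistortPoints(np.array(uv,float).reshape(-1,1,2),np.array(d['camera_matrix']),np.array(d['dist_coeffs'])).reshape(-1,2)
    r=np.c_[p,np.ones(len(p))]@R; o=-R.T@t
    return o+r*((z-o[2])/r[:,2])[:,None]
def blobs(m,amin):
    n,l,st,c=cv2.connectedComponentsWithStats(m.astype('uint8'))
    return [(l==i,st[i],c[i]) for i in range(1,n) if st[i][4]>=amin]
E
python3 - <<'E'
from h import *
s=get_state();M=Ro.from_quat(s['eef_rot']).as_matrix();print(M.round(3))
d=imaging.snapshot('top');im=d['img'];f=im.astype(int)
hsv=cv2.cvtColor(im,cv2.COLOR_RGB2HSV)
for u,v in [(235,173),(293,160),(405,178),(475,213),(265,236),(200,80),(454,192),(349,164),(300,230)]: print((u,v),im[v,u],hsv[v,u])
roi=np.zeros(im.shape[:2],bool);roi[135:260,160:490]=1
y=(hsv[...,1]>55)&(f[...,2]<f[...,0]-15)&(f[...,0]>90)&roi
for m,st,c in blobs(y,20): print('wax',st,c.round(1),cast(d,[c],.05)[0].round(4))
g=(f.max(2)<105)&roi&~y
for m,st,c in blobs(g,60): print('dark',st,c.round(1),im[m].mean(0).round(),cast(d,[c],.013)[0].round(4))
E
```

```text
[[ 0.971 -0.     0.24 ]
 [-0.24  -0.001  0.971]
 [ 0.    -1.    -0.001]]
(235, 173) [88 83 75] [18 38 88]
(293, 160) [86 81 74] [18 36 86]
(405, 178) [74 72 64] [24 34 74]
(475, 213) [111 113 115] [105   9 115]
(265, 236) [89 83 79] [12 29 89]
(200, 80) [93 88 79] [19 38 93]
(454, 192) [74 70 63] [19 38 74]
(349, 164) [112 108  75] [ 27  84 112]
(300, 230) [112 114 112] [ 60   4 114]
wax [345 157  12  12 104] [350.1 163. ] [ 0.6369 -0.0888  0.05  ]
wax [316 203  12  18  44] [323.3 213.5] [ 0.4858 -0.0133  0.05  ]
wax [370 213  20  20 285] [379.7 222.4] [ 0.4639 -0.1772  0.05  ]
wax [244 214  29  20 374] [258.1 223.4] [0.4525 0.1744 0.05  ]
dark [ 276  139   35   46 1277] [293.1 161.8] [81. 77. 70.] [0.6437 0.0811 0.013 ]
dark [341 155  25  22 235] [354.6 168.4] [71. 68. 63.] [ 0.6282 -0.105   0.013 ]
dark [222 159  29  28 645] [236.  172.6] [81. 76. 70.] [0.6065 0.2517 0.013 ]
dark [ 388  160   38   36 1021] [406.6 177.8] [74. 70. 64.] [ 0.6034 -0.2622  0.013 ]
dark [436 190  38  38 957] [454.  208.5] [81. 79. 73.] [ 0.5136 -0.4048  0.013 ]
dark [168 192  45  35 895] [187.1 207.2] [65. 60. 56.] [0.4982 0.3924 0.013 ]
dark [307 202  36  27 386] [328.4 217.9] [75. 71. 67.] [ 0.4765 -0.029   0.013 ]
dark [366 211  37  30 426] [386.8 228.8] [73. 69. 64.] [ 0.4482 -0.2033  0.013 ]
dark [259 219  28  21 249] [276.5 231.3] [72. 68. 64.] [0.4331 0.1235 0.013 ]
dark [416 242  31  18 382] [429.8 252. ] [81. 79. 73.] [ 0.3824 -0.3314  0.013 ]
```

Emit:
send_rows(motion=[[[0,0,0,0.9,0,-0.82,-1],[0,0,0,0.9,0,-0.82,-1],[0,0,0,0.9,0,-0.82,-1],[0,0,0,0.9,0,-0.82,-1],[0,0,0,0.9,0,-0.82,-1]]])

```text
clock: 0.62
tool_pos: [0.2184, 0.5044, 0.224]
eef_rot: [0.702, -0.086, 0.086, -0.702]
contact_force: [0.1, -0.2, -0.0]
opening: 0.997
```

Emit:
send_rows(motion=[[[0,0,0,0.9,0,-0.82,-1],[0,0,0,0.9,0,-0.82,-1],[0,0,0,0.9,0,-0.82,-1],[0,0,0,0.9,0,-0.82,-1],[0,0,0,0.9,0,-0.82,-1]]])

```text
clock: 1.03
tool_pos: [0.2861, 0.4032, 0.2241]
eef_rot: [-0.702, 0.086, -0.086, 0.702]
contact_force: [1.0, 0.4, -0.3]
opening: 0.998
```

Emit:
send_rows(motion=[[[0,0,0,0.9,0,-0.82,-1],[0,0,0,0.9,0,-0.82,-1],[0,0,0,0.9,0,-0.82,-1],[0,0,0,0.9,0,-0.82,-1],[0,0,0,0.9,0,-0.82,-1]]])

```text
clock: 1.45
tool_pos: [0.3537, 0.3019, 0.2241]
eef_rot: [-0.702, 0.086, -0.086, 0.702]
contact_force: [1.1, -0.5, 0.6]
opening: 0.998
```

Emit:
send_rows(motion=[[[0,0,0,0.9,0,-0.82,-1],[0,0,0,0.9,0,-0.82,-1],[0,0,0,0.9,0,-0.82,-1],[0,0,0,0.9,0,-0.82,-1],[0,0,0,0,0,0,-1]]])

```text
clock: 1.87
tool_pos: [0.4099, 0.217, 0.2239]
eef_rot: [0.703, -0.088, 0.089, -0.7]
contact_force: [0.2, -0.5, -0.1]
opening: 0.999
```

Run:
```python
from h import *
s=get_state();print(s['q'].round(2))
d=imaging.snapshot('wrist');np.save('w1.npy',d['img']);cv2.imwrite('pics/w1.png',np.clip(d['img'][:,:,::-1]*1.5,0,255).astype('uint8'))
```

```text
[-0.42  0.49 -0.25  2.03  0.2   0.64  0.51]
```

View pics/w1.png

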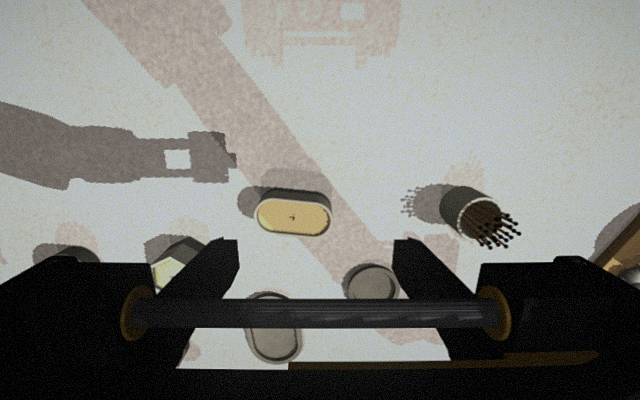

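```bash
cat >> h.py <<'E'
def waxm(im,lo=40):
    f=im.astype(int); return cv2.morphologyEx(((f[...,0]-f[...,2]>lo)&(f[...,0]>90)).astype('uint8'),cv2.MORPH_CLOSE,np.ones((7,7)))
def shape(d,m,z,s):
    cs,_=cv2.findContours(m.astype('uint8'),cv2.RETR_EXTERNAL,cv2.CHAIN_APPROX_NONE)
    c=max(cs,key=cv2.contourArea); P=cast(d,c[:,0,:],z,s)[:,:2]
    (cx,cy),(w,h),a=cv2.minAreaRect((P*1000).astype(np.float32))
    return dict(c=(round(cx/1000,4),round(cy/1000,4)),wh=(round(w,1),round(h,1)),ang=round(a,1),circ=np.round(cv2.minEnclosingCircle((P*1000).astype(np.float32))[1]*2,1)),P
def tool(s,tgt,yaw=None):
    M=Ro.from_quat(s['eef_rot']).as_matrix(); dl=M.T@(np.array(tgt)-s['tool_pos'])
    zy=np.degrees(np.arctan2(M[1,2],M[0,2])); print('jaw yaw',zy.round(1),'tool y',M[:,1].round(3),'shift units',(dl/0.02).round(2))
    if yaw is not None: 
        e=(yaw-zy+90)%180-90; print('turn ry total units',round(-np.radians(e)/0.08,2),'world deg',round(e,1))
E
python3 - <<'E'
from h import *
s=get_state();d=imaging.snapshot('wrist');im=d['img']
for p in [(292,225),(270,215),(165,270),(258,330),(290,192),(260,205)]:print(p,im[p[1],p[0]])
m=waxm(im);
for b,st,c in blobs(m,200):
    print(st,c.round(1))
    if st[4]>800: print(shape(d,b,.048,s)[0])
E
```

```text
(292, 225) [124 112  78]
(270, 215) [123 112  78]
(165, 270) [124 125 103]
(258, 330) [94 87 82]
(290, 192) [24 28 23]
(260, 205) [123 120 100]
[ 257  203   68   33 1705] [290.9 218.5]
{'c': (0.4529, 0.1759), 'wh': (85.4, 38.1), 'ang': 69.3, 'circ': np.float64(85.9)}
```

Run:
```python
from h import *
s=get_state();d=imaging.snapshot('top');im=d['img'];f=im.astype(int)
y=((f[...,0]-f[...,2]>18)&(f[...,0]>90));y[:, :240]=0;y[:,275:]=0;y[:210]=0;y[240:]=0
print(shape(d,y,.048,s)[0])
tool(s,[.4529,.1759,.2],159.3)
M=Ro.from_quat(s['eef_rot']).as_matrix();R2=Ro.from_euler('z',83,degrees=True).as_matrix()@M
print(R2.T@(np.array([.4529,.1759,.2])-s['tool_pos'])/.02)
```

```text
{'c': (0.4542, 0.1735), 'wh': (86.2, 43.3), 'ang': 67.6, 'circ': np.float64(86.4)}
jaw yaw 75.9 tool y [-0.  0. -1.] shift units [ 2.75  1.2  -1.65]
turn ry total units -18.19 world deg 83.4
[-1.30703093  1.2035885  -2.92617537]
```

Emit:
send_rows(motion=[[[0,0,0,0.55,0.2,-0.33,-1],[0,0,0,0.55,0.2,-0.33,-1],[0,0,0,0.55,0.2,-0.33,-1],[0,0,0,0.55,0.2,-0.33,-1],[0,0,0,0.55,0.2,-0.33,-1]]])

```text
clock: 2.43
tool_pos: [0.4532, 0.1768, 0.2038]
eef_rot: [-0.702, 0.085, -0.085, 0.702]
contact_force: [0.6, -0.2, 0.4]
opening: 1.002
```

Emit:
send_rows(motion=[[[0,-0.91,0,0,0,0,-1],[0,-0.91,0,0,0,0,-1],[0,-0.91,0,0,0,0,-1],[0,-0.91,0,0,0,0,-1],[0,-0.91,0,0,0,0,-1]]])

```text
clock: 2.85
tool_pos: [0.4531, 0.1765, 0.2038]
eef_rot: [-0.706, -0.044, 0.044, 0.706]
contact_force: [-0.4, -0.1, 0.2]
opening: 1.005
```

Run:
```python
from h import *
s=get_state();print(s['q'].round(2));tool(s,[.4535,.175,.2],159)
```

```text
[-0.23  0.56 -0.36  1.99  0.32  0.65  0.9 ]
jaw yaw 97.1 tool y [-0.  0. -1.] shift units [ 0.01  0.19 -0.08]
turn ry total units -13.49 world deg 61.9
```

Emit:
send_rows(motion=[[[0,-0.9,0,0,0.4,0,-1],[0,-0.9,0,0,0.4,0,-1],[0,-0.9,0,0,0.4,0,-1],[0,-0.9,0,0,0.4,0,-1],[0,-0.9,0,0,0.4,0,-1]]])

```text
clock: 3.27
tool_pos: [0.4531, 0.1766, 0.1635]
eef_rot: [-0.686, -0.17, 0.17, 0.687]
contact_force: [-0.3, 0.1, -0.2]
opening: 1.0
```

Emit:
send_rows(motion=[[[0,-0.9,0,0,0.4,0,-1],[0,-0.9,0,0,0.4,0,-1],[0,-0.9,0,0,0.4,0,-1],[0,-0.9,0,0,0.4,0,-1],[0,-0.9,0,0,0.4,0,-1]]])

```text
clock: 3.68
tool_pos: [0.4531, 0.1767, 0.1235]
eef_rot: [-0.645, -0.29, 0.29, 0.645]
contact_force: [-0.1, 0.1, -0.2]
opening: 1.004
```

Emit:
send_rows(motion=[[[0,-0.9,0,0,0,0,-1],[0,-0.9,0,0,0,0,-1],[0,-0.9,0,0,0,0,-1],[0,-0.9,0,0,0,0,-1],[0,-0.9,0,0,0,0,-1]]])

```text
clock: 4.1
tool_pos: [0.4532, 0.1766, 0.1238]
eef_rot: [-0.583, -0.401, 0.401, 0.583]
contact_force: [-0.9, -0.5, 0.3]
opening: 0.998
```

Run:
```python
from h import *
s=get_state();print(s['q'].round(2));tool(s,[.4535,.175,.03],159)
d=imaging.snapshot('wrist');cv2.imwrite('pics/w2.png',np.clip(d['img'][:,:,::-1]*1.5,0,255).astype('uint8'))
```

```text
[-0.12  0.73 -0.56  2.06  0.73  0.56  1.57]
jaw yaw 159.0 tool y [-0.  0. -1.] shift units [-0.07  4.69 -0.05]
turn ry total units 0.0 world deg -0.0
```

View pics/w2.png

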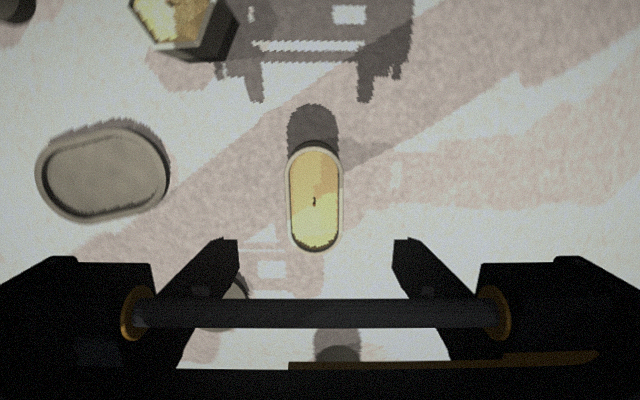

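Emit:
send_rows(motion=[[[0,0,0,0,0.93,0,-1],[0,0,0,0,0.93,0,-1],[0,0,0,0,0.93,0,-1],[0,0,0,0,0.93,0,-1],[0,0,0,0,0.93,0,-1]]], force=30)

```text
clock: 4.57
tool_pos: [0.4532, 0.1767, 0.0301]
eef_rot: [-0.584, -0.399, 0.399, 0.584]
contact_force: [-0.4, 0.4, -0.6]
opening: 1.002
```

Emit:
send_rows(motion=[[[0,0,0,0,0,0,1],[0,0,0,0,0,0,1],[0,0,0,0,0,0,1],[0,0,0,0,0,0,1],[0,0,0,0,0,0,1]]], force=30)

```text
clock: 4.98
tool_pos: [0.4534, 0.177, 0.032]
eef_rot: [-0.583, -0.4, 0.399, 0.584]
contact_force: [-0.2, -0.8, 0.5]
opening: 0.642
```

Emit:
send_rows(motion=[[[0,0,0,0,0,0,1],[0,0,0,0,0,0,1],[0,0,0,0,0,0,1],[0,0,0,0,-0.2,0,1],[0,0,0,0,-0.5,0,1]]])

```text
clock: 5.4
tool_pos: [0.4517, 0.1763, 0.0445]
eef_rot: [-0.583, -0.399, 0.401, 0.583]
contact_force: [-0.5, -1.0, -2.7]
opening: 0.557
```

Emit:
send_rows(motion=[[[0,0,0,0,-0.8,0,1],[0,0,0,0,-0.8,0,1],[0,0,0,0,-0.8,0,1],[0,0,0,0,-0.8,0,1],[0,0,0,0,-0.8,0,1]]])

```text
clock: 5.82
tool_pos: [0.4518, 0.1763, 0.1257]
eef_rot: [-0.583, -0.399, 0.4, 0.583]
contact_force: [0.7, 0.5, -4.3]
opening: 0.56
```

```bash
cat >> h.py <<'E'
def look(name,n='wrist',k=1.5):
    s=get_state();d=imaging.snapshot(n);cv2.imwrite(f'pics/{name}.png',np.clip(d['img'][:,:,::-1]*k,0,255).astype('uint8'));return s,d
def traymask(im,lo,hi=100,box=None):
    b=cv2.GaussianBlur(im,(5,5),0).astype(int);m=(b.max(2)<hi)&(b.min(2)>lo)
    if box: 
        q=np.zeros_like(m);q[box[1]:box[3],box[0]:box[2]]=1;m&=q
    return cv2.morphologyEx(m.astype('uint8'),cv2.MORPH_OPEN,np.ones((3,3)))
E
python3 - <<'E'
from h import *
s,d=look('w3');im=cv2.GaussianBlur(d['img'],(5,5),0)
for v in (175,):
  for u in range(20,200,6): print(u,im[v,u],end=' ')
E
```

```text
20 [132 135 131] 26 [133 137 134] 32 [116 118 114] 38 [84 79 71] 44 [38 36 33] 50 [90 87 77] 56 [89 85 76] 62 [93 90 80] 68 [92 89 78] 74 [94 90 81] 80 [98 94 84] 86 [99 94 84] 92 [97 94 83] 98 [99 95 85] 104 [99 94 85] 110 [96 92 82] 116 [98 94 83] 122 [101  97  87] 128 [103  99  88] 134 [105 101  91] 140 [109 104  93] 146 [104 100  89] 152 [101  97  87] 158 [106 102  91] 164 [74 71 64] 170 [120 114 108] 176 [139 136 130] 182 [140 143 137] 188 [133 130 125] 194 [132 126 120]
```

View pics/w3.png

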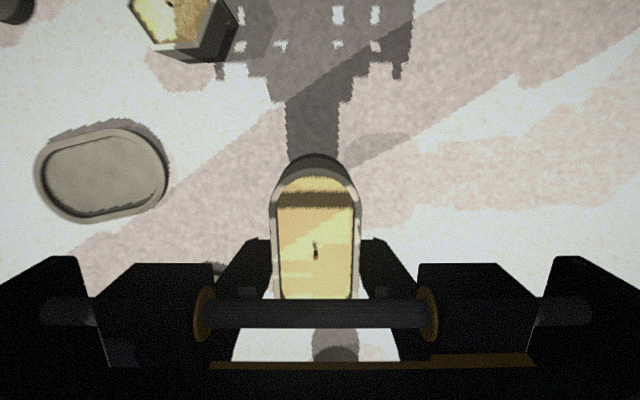

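Run:
```python
from h import *
s,d=look('w3b');im=d['img']
m=traymask(im,0,112,(20,100,185,235))
cv2.imwrite('pics/m3.png',m[80:250,0:220]*255)
for b,st,c in blobs(m,1000):
    r,P=shape(d,b,.013,s);print(st,r)
f=im.astype(int);bl=cv2.GaussianBlur(im,(5,5),0).astype(int)
m2=m.astype(bool)&(bl[...,0]-bl[...,2]>7)&(bl.max(2)>60)
m2=cv2.morphologyEx(m2.astype('uint8'),cv2.MORPH_OPEN,np.ones((5,5)))
for b,st,c in blobs(m2,1000):
    r,P=shape(d,b,.013,s);print(st,r)
```

```text
[   38   117   135   105 10995] {'c': (0.6425, 0.0814), 'wh': (94.1, 144.6), 'ang': 80.7, 'circ': np.float64(145.4)}
[  38  119  130  103 8913] {'c': (0.6467, 0.0822), 'wh': (92.7, 135.4), 'ang': 82.3, 'circ': np.float64(136.2)}
```

View pics/m3.png

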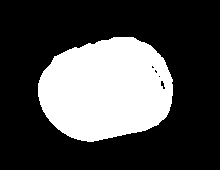

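Run:
```python
from h import *
tool(get_state(),[.645,.0815,.1],82)
```

```text
jaw yaw 158.8 tool y [ 0.002  0.002 -1.   ] shift units [ -1.     1.35 -10.66]
turn ry total units 16.76 world deg -76.8
```

Emit:
send_rows(motion=[[[0,0,0,-0.07,0,-0.7,1],[0,0,0,-0.07,0,-0.7,1],[0,0,0,-0.07,0,-0.7,1],[0,0,0,-0.07,0,-0.7,1],[0,0,0,-0.07,0,-0.7,1]]])

```text
clock: 6.33
tool_pos: [0.5151, 0.144, 0.1238]
eef_rot: [-0.583, -0.399, 0.401, 0.583]
contact_force: [0.0, 0.4, -3.6]
opening: 0.554
```

Emit:
send_rows(motion=[[[0,0,0,-0.07,0,-0.7,1],[0,0,0,-0.07,0,-0.7,1],[0,0,0,-0.07,0,-0.7,1],[0,0,0,-0.07,0,-0.7,1],[0,0,0,-0.07,0,-0.7,1]]])

```text
clock: 6.75
tool_pos: [0.5777, 0.1122, 0.1234]
eef_rot: [-0.583, -0.399, 0.401, 0.584]
contact_force: [0.1, 0.7, -2.8]
opening: 0.559
```

Emit:
send_rows(motion=[[[0,0,0,-0.07,0,-0.7,1],[0,0,0,-0.07,0,-0.7,1],[0,0,0,-0.07,0,-0.7,1],[0,0,0,-0.07,0,-0.7,1],[0,0,0,-0.07,0,-0.7,1]]])

```text
clock: 7.17
tool_pos: [0.6403, 0.0805, 0.123]
eef_rot: [-0.583, -0.399, 0.401, 0.584]
contact_force: [-0.6, 1.2, -3.2]
opening: 0.554
```

Emit:
send_rows(motion=[[[0,0.84,0,0,0,0,1],[0,0.84,0,0,0,0,1],[0,0.84,0,0,0,0,1],[0,0.84,0,0,0,0,1],[0,0.84,0,0,0,0,1]]])

```text
clock: 7.58
tool_pos: [0.6397, 0.0808, 0.123]
eef_rot: [-0.642, -0.294, 0.297, 0.642]
contact_force: [-0.4, -0.8, -3.5]
opening: 0.552
```

Emit:
send_rows(motion=[[[0,0.84,0,0,0,0,1],[0,0.84,0,0,0,0,1],[0,0.84,0,0,0,0,1],[0,0.84,0,0,0,0,1],[0,0.84,0,0,0,0,1]]])

```text
clock: 8.0
tool_pos: [0.6397, 0.0809, 0.1231]
eef_rot: [0.683, 0.183, -0.185, -0.683]
contact_force: [0.0, 0.4, -3.1]
opening: 0.557
```

Emit:
send_rows(motion=[[[0,0.84,0,0,0,0,1],[0,0.84,0,0,0,0,1],[0,0.84,0,0,0,0,1],[0,0.84,0,0,0,0,1],[0,0.84,0,0,0,0,1]]])

```text
clock: 8.42
tool_pos: [0.6396, 0.0809, 0.1231]
eef_rot: [0.704, 0.066, -0.068, -0.704]
contact_force: [-0.4, -0.8, -3.1]
opening: 0.556
```

Emit:
send_rows(motion=[[[0,0.84,0,0,0,0,1],[0,0.84,0,0,0,0,1],[0,0.84,0,0,0,0,1],[0,0.84,0,0,0,0,1],[0,0.84,0,0,0,0,1]]])

```text
clock: 8.83
tool_pos: [0.6396, 0.0809, 0.1231]
eef_rot: [0.706, -0.053, 0.05, -0.705]
contact_force: [0.3, 1.0, -3.2]
opening: 0.56
```

Run:
```python
from h import *
tool(get_state(),[.645,.0815,.038],82);s,d=look('w4');
```

```text
jaw yaw 81.7 tool y [-0.003 -0.001 -1.   ] shift units [0.27 4.25 0.07]
turn ry total units -0.08 world deg 0.3
```

View pics/w4.png

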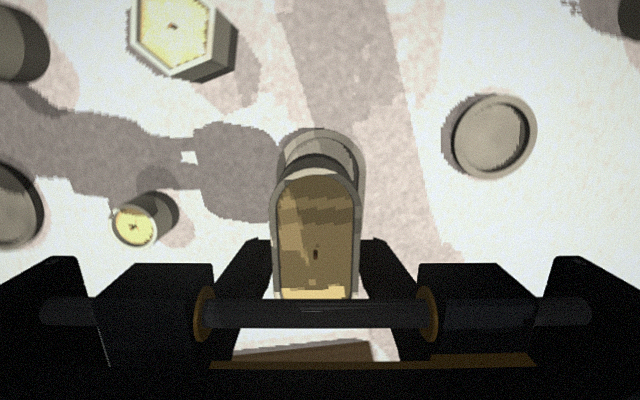

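Run:
```python
from h import *
s,d=look('w4b');a=d['img'][115:235,225:405];cv2.imwrite('pics/w4c.png',cv2.resize(np.clip(a[:,:,::-1]*1.6,0,255).astype('uint8'),None,fx=4,fy=4,interpolation=cv2.INTER_CUBIC))
```

```text
(no output)
```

View pics/w4c.png

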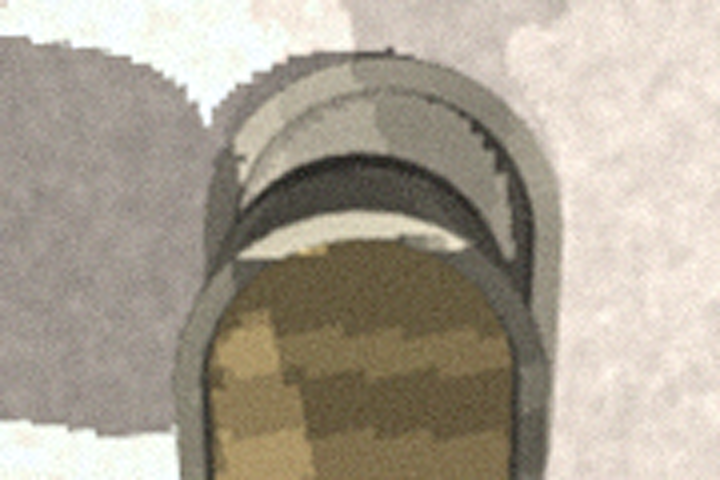

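Run:
```python
from h import *
s=get_state();d=imaging.snapshot('wrist')
P=cast(d,[(276,175),(365.5,180),(320,129)],.013,s);print(P.round(4),np.linalg.norm(P[0]-P[1]));ax=np.array([np.cos(np.radians(-8)),np.sin(np.radians(-8))])
print((P[0]+P[1])[:2]/2+ax*0.04, P[2][:2]+ax*.069)
M=Ro.from_quat(s['eef_rot']).as_matrix();print(M.T@(np.r_[P[2][:2]+ax*.069,0.1]-s['tool_pos']))
```

```text
[[0.6166 0.0456 0.013 ]
 [0.6338 0.1308 0.013 ]
 [0.5797 0.0937 0.013 ]] 0.08689042831116367
[0.66478105 0.08266836] [0.64805032 0.08407059]
[0.00786225 0.02336828 0.00411373]
```

Emit:
send_rows(motion=[[[0,0,0,0.15,0.5,0.07,1],[0,0,0,0.15,0.8,0.07,1],[0,0,0,0,0.8,0,1],[0,0,0,0,0.8,0,1],[0,0,0,0,0.5,0,1]]])

```text
clock: 9.4
tool_pos: [0.6458, 0.0829, 0.0535]
eef_rot: [0.706, -0.051, 0.049, -0.705]
contact_force: [-0.3, -0.4, -3.4]
opening: 0.558
```

Emit:
send_rows(motion=[[[0,0,0,0,0.3,0,1],[0,0,0,0,0.2,0,1],[0,0,0,0,0.15,0,1],[0,0,0,0,0.1,0,1],[0,0,0,0,0.05,0,1]]])

```text
clock: 9.82
tool_pos: [0.6477, 0.0833, 0.0414]
eef_rot: [-0.705, 0.05, -0.051, 0.705]
contact_force: [-0.1, -0.7, -2.9]
opening: 0.552
```

Emit:
send_rows(motion=[[[0,0,0,0,0.05,0,1],[0,0,0,0,0.05,0,1],[0,0,0,0,0,0,1],[0,0,0,0,0,0,1],[0,0,0,0,0,0,1]]])

```text
clock: 10.23
tool_pos: [0.6475, 0.0833, 0.0393]
eef_rot: [-0.705, 0.05, -0.051, 0.705]
contact_force: [-0.4, 0.4, -2.9]
opening: 0.559
```

Emit:
send_rows(motion=[[[0,0,0,0,0.05,0,1],[0,0,0,0,0.05,0,1],[0,0,0,0,0.05,0,1],[0,0,0,0,0,0,1],[0,0,0,0,0,0,1]]])

```text
clock: 10.65
tool_pos: [0.6476, 0.0833, 0.0379]
eef_rot: [0.705, -0.05, 0.051, -0.705]
contact_force: [-2.8, -0.8, 8.8]
opening: 0.556
```

Contact (8.8 N up). Release.

Emit:
send_rows(motion=[[[0,0,0,0,0,0,0.2],[0,0,0,0,0,0,-0.3],[0,0,0,0,0,0,-1],[0,0,0,0,0,0,-1],[0,0,0,0,0,0,-1]]])

```text
clock: 11.07
tool_pos: [0.6475, 0.0834, 0.0361]
eef_rot: [-0.705, 0.05, -0.051, 0.705]
contact_force: [0.0, 0.8, 0.4]
opening: 0.835
```

Emit:
send_rows(motion=[[[0,0,0,0,-0.2,0,-1],[0,0,0,0,-0.8,0,-1],[0,0,0,0,-1,0,-1],[0,0,0,0,-1,0,-1],[0,0,0,0,-1,0,-1]]])

```text
clock: 11.48
tool_pos: [0.6472, 0.0833, 0.117]
eef_rot: [-0.705, 0.051, -0.05, 0.705]
contact_force: [-0.0, 0.5, -0.1]
opening: 0.998
```

Emit:
send_rows(motion=[[[0,0,0,0,-1,0,-1],[0,0,0,0,-1,0,-1],[0,0,0,0,-1,0,-1],[0,0,0,0,0,0,-1],[0,0,0,0,0,0,-1]]])

```text
clock: 11.9
tool_pos: [0.648, 0.0834, 0.1772]
eef_rot: [-0.705, 0.05, -0.051, 0.706]
contact_force: [0.8, -0.5, -0.2]
opening: 1.0
```

Run:
```python
from h import *
s,d=look('w5');m=waxm(d['img'],30)
for b,st,c in blobs(m,200):
    print(st,c.round(1),[ (z,shape(d,b,z,s)[0]) for z in (.044,.054,.06)])
tool(s,[.637,-.0888,.1])
```

```text
[   0    0   23   68 1157] [ 9.1 37. ] [(0.044, {'c': (0.4612, -0.182), 'wh': (22.1, 60.4), 'ang': 65.5, 'circ': np.float64(60.4)}), (0.054, {'c': (0.4649, -0.1726), 'wh': (21.4, 58.3), 'ang': 65.5, 'circ': np.float64(58.4)}), (0.06, {'c': (0.4671, -0.1669), 'wh': (20.9, 57.1), 'ang': 65.5, 'circ': np.float64(57.1)})]
[168   0  37  66 426] [180.   26.8] [(0.044, {'c': (0.4822, -0.0155), 'wh': (28.5, 56.5), 'ang': 63.8, 'circ': np.float64(56.7)}), (0.054, {'c': (0.4852, -0.0118), 'wh': (27.5, 54.6), 'ang': 63.8, 'circ': np.float64(54.7)}), (0.06, {'c': (0.487, -0.0096), 'wh': (26.9, 53.4), 'ang': 63.8, 'circ': np.float64(53.6)})]
[ 295  143   39   85 2871] [313.6 184.4] [(0.044, {'c': (0.6484, 0.0818), 'wh': (40.2, 92.1), 'ang': 81.0, 'circ': np.float64(92.4)}), (0.054, {'c': (0.6458, 0.0822), 'wh': (38.8, 89.0), 'ang': 81.0, 'circ': np.float64(89.2)}), (0.06, {'c': (0.6442, 0.0824), 'wh': (38.0, 87.1), 'ang': 81.0, 'circ': np.float64(87.3)})]
[143 185  32  31 752] [158.1 199.7] [(0.044, {'c': (0.6389, -0.0879), 'wh': (35.1, 32.8), 'ang': 31.2, 'circ': np.float64(35.9)}), (0.054, {'c': (0.6366, -0.0817), 'wh': (33.9, 31.7), 'ang': 31.2, 'circ': np.float64(34.6)}), (0.06, {'c': (0.6352, -0.078), 'wh': (33.1, 31.0), 'ang': 31.2, 'circ': np.float64(33.9)})]
[ 187  329  158   40 1084] [259.9 342.4] [(0.044, {'c': (0.8533, -0.0103), 'wh': (44.5, 206.2), 'ang': 0.1, 'circ': np.float64(208.5)}), (0.054, {'c': (0.8437, -0.0067), 'wh': (43.0, 199.2), 'ang': 0.1, 'circ': np.float64(201.4)}), (0.06, {'c': (0.8379, -0.0046), 'wh': (42.1, 194.9), 'ang': 0.1, 'circ': np.float64(197.1)})]
jaw yaw 81.8 tool y [ 0.002  0.001 -1.   ] shift units [ 0.67  3.85 -8.61]
```

View pics/w5.png

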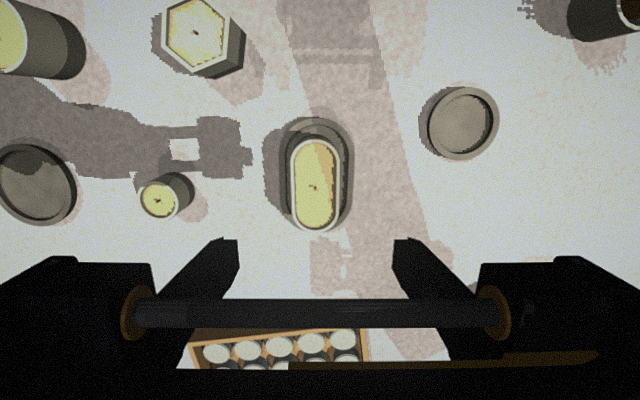

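Emit:
send_rows(motion=[[[0,0,0,0.07,0,-0.86,-1],[0,0,0,0.07,0,-0.86,-1],[0,0,0,0.07,0,-0.86,-1],[0,0,0,0.07,0,-0.86,-1],[0,0,0,0.07,0,-0.86,-1]]])

```text
clock: 12.37
tool_pos: [0.6408, -0.0038, 0.1743]
eef_rot: [0.705, -0.051, 0.049, -0.705]
contact_force: [-0.0, -0.3, -0.6]
opening: 1.001
```

Emit:
send_rows(motion=[[[0,0,0,0.07,0,-0.86,-1],[0,0,0,0.07,0,-0.86,-1],[0,0,0,0.07,0,-0.86,-1],[0,0,0,0.07,0,-0.86,-1],[0,0,0,0.07,0,-0.86,-1]]])

```text
clock: 12.78
tool_pos: [0.6355, -0.0898, 0.1743]
eef_rot: [-0.705, 0.051, -0.049, 0.705]
contact_force: [0.9, 0.6, 0.2]
opening: 1.001
```

Emit:
send_rows(motion=[[[0,0,0,0,0.9,0,-1],[0,0,0,0,0.9,0,-1],[0,0,0,0,0.9,0,-1],[0,0,0,0,0,0,-1],[0,0,0,0,0,0,-1]]])

```text
clock: 13.2
tool_pos: [0.6352, -0.0889, 0.1202]
eef_rot: [-0.705, 0.052, -0.049, 0.705]
contact_force: [0.2, -0.4, 0.2]
opening: 0.998
```

Run:
```python
from h import *
s,d=look('w6');m=waxm(d['img'],30)
for b,st,c in blobs(m,400):
  if 200<c[0]<400 and c[1]<300:
    r,P=shape(d,b,.043,s);print(st,c.round(1),r);tool(s,[*r['c'],.031])
```

```text
[ 296  189   42   39 1222] [316.7 207.8] {'c': (0.64, -0.0884), 'wh': (34.3, 36.0), 'ang': 41.4, 'circ': np.float64(36.7)}
jaw yaw 81.8 tool y [-0.004  0.    -1.   ] shift units [0.25 4.46 0.06]
```

View pics/w6.png

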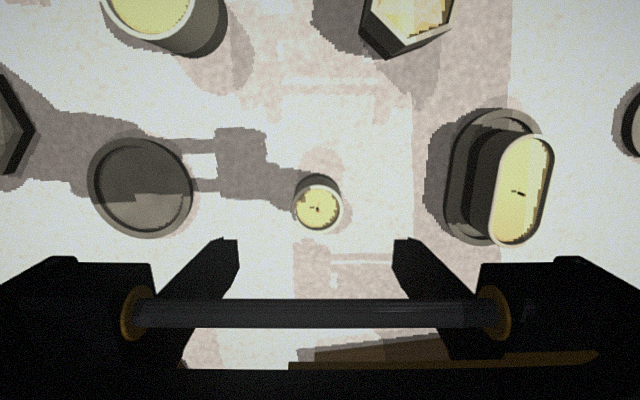

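Emit:
send_rows(motion=[[[0,0,0,0.12,0.9,0.03,-1],[0,0,0,0.12,0.9,0.03,-1],[0,0,0,0,0.9,0,-1],[0,0,0,0,0.9,0,-1],[0,0,0,0,0.9,0,-1]]])

```text
clock: 13.67
tool_pos: [0.6428, -0.0884, 0.0326]
eef_rot: [-0.705, 0.05, -0.051, 0.705]
contact_force: [0.2, -0.0, -0.3]
opening: 0.997
```

Emit:
send_rows(motion=[[[0,0,0,0,0,0,1],[0,0,0,0,0,0,1],[0,0,0,0,0,0,1],[0,0,0,0,0,0,1],[0,0,0,0,0,0,1]]], force=20)

```text
clock: 14.08
tool_pos: [0.6427, -0.0885, 0.0336]
eef_rot: [-0.705, 0.05, -0.051, 0.705]
contact_force: [-0.1, 0.6, -0.5]
opening: 0.643
```

Emit:
send_rows(motion=[[[0,0,0,0,0,0,1],[0,0,0,0,0,0,1],[0,0,0,0,0,0,1],[0,0,0,0,0,0,1],[0,0,0,0,0,0,1]]])

```text
clock: 14.5
tool_pos: [0.6416, -0.0885, 0.0321]
eef_rot: [-0.705, 0.05, -0.05, 0.705]
contact_force: [-1.3, 0.5, -0.4]
opening: 0.268
```

Emit:
send_rows(motion=[[[0,0,0,0,-0.3,0,1],[0,0,0,0,-0.8,0,1],[0,0,0,0,-1,0,1],[0,0,0,0,-1,0,1],[0,0,0,0,-1,0,1]]])

```text
clock: 14.92
tool_pos: [0.6415, -0.0884, 0.1153]
eef_rot: [-0.705, 0.05, -0.05, 0.705]
contact_force: [0.1, -0.3, 0.6]
opening: 0.006
```

Emit:
send_rows(motion=[[[0,0,0,0,-1,0,1],[0,0,0,0,-0.5,0,1],[0,0,0,0,0,0,1],[0,0,0,0,0,0,1],[0,0,0,0,0,0,1]]])

```text
clock: 15.33
tool_pos: [0.6407, -0.0885, 0.1429]
eef_rot: [0.705, -0.051, 0.05, -0.705]
contact_force: [0.3, 0.0, -1.8]
opening: 0.002
```

Run:
```python
from h import *
tool(get_state(),[.6075,.252,.1])
```

```text
jaw yaw 81.8 tool y [-0.002  0.    -1.   ] shift units [-4.06  2.15 16.62]
```

Missed: it slipped out. Look.

Run:
```python
from h import *
s,d=look('w7');s,d=look('t7','top',1.5);s,d=look('s7','scene',1.5)
```

```text
(no output)
```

View pics/w7.png

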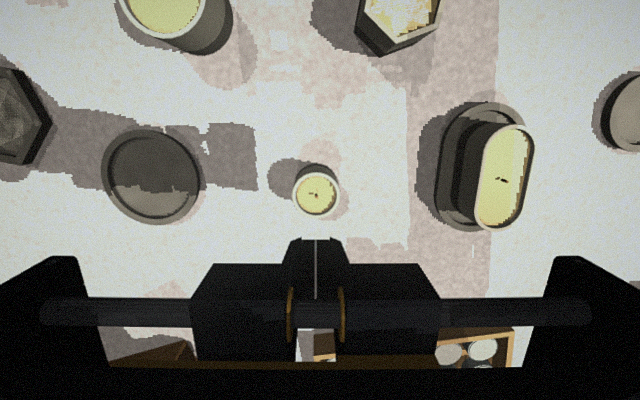

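View pics/s7.png

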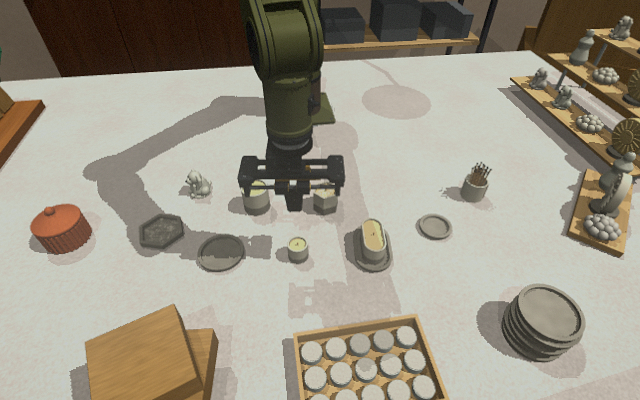

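Run:
```python
from h import *
s=get_state();d=imaging.snapshot('wrist');m=waxm(d['img'],30)
for b,st,c in blobs(m,400):
  if 250<c[0]<350 and c[1]<300: print(st,c,shape(d,b,.043,s)[0])
for n,z in(('top',.043),('scene',.043)):
  d=imaging.snapshot(n);m=waxm(d['img'],15 if n=='top' else 20)
  for b,st,c in blobs(m,30):
    p=cast(d,[c],z)[0]
    if .4<p[0]<.75 and abs(p[1])<.3: print(n,st,c.round(1),p.round(4),shape(d,b,z,s)[0])
```

```text
[ 297  176   38   37 1085] [314.93917051 193.99815668] {'c': (0.639, -0.089), 'wh': (34.9, 35.6), 'ang': 36.5, 'circ': np.float64(36.6)}
top [281 142  21  33 442] [292.1 158.4] [0.6479 0.0826 0.043 ] {'c': (0.6491, 0.0823), 'wh': (46.9, 97.9), 'ang': 78.9, 'circ': np.float64(98.2)}
top [343 158  14  12 117] [349.8 163.6] [ 0.6363 -0.0883  0.043 ] {'c': (0.6357, -0.0888), 'wh': (31.2, 37.6), 'ang': 20.2, 'circ': np.float64(38.9)}
top [229 160  17  24 249] [236.8 171.6] [0.604  0.2439 0.043 ] {'c': (0.6045, 0.2434), 'wh': (68.8, 47.2), 'ang': 2.8, 'circ': np.float64(70.2)}
top [308 202  21  20 322] [318.1 211.2] [0.4927 0.002  0.043 ] {'c': (0.492, 0.0022), 'wh': (55.6, 58.3), 'ang': 1.4, 'circ': np.float64(62.2)}
scene [250 181  14  15 159] [256.7 187.7] [ 0.4389 -0.17    0.043 ] {'c': (0.4395, -0.1691), 'wh': (32.2, 53.6), 'ang': 81.0, 'circ': np.float64(56.9)}
scene [310 183  25  15 156] [323.9 191.2] [ 0.4791 -0.0013  0.043 ] {'c': (0.4671, -0.0048), 'wh': (72.7, 45.4), 'ang': 38.1, 'circ': np.float64(72.8)}
scene [362 220  22  31 502] [372.6 234.9] [0.6413 0.0842 0.043 ] {'c': (0.6399, 0.0847), 'wh': (42.5, 90.0), 'ang': 82.3, 'circ': np.float64(90.8)}
scene [289 238  17  13 172] [296.9 244. ] [ 0.6398 -0.0891  0.043 ] {'c': (0.6397, -0.0888), 'wh': (35.7, 34.1), 'ang': 80.8, 'circ': np.float64(37.2)}
```

Run:
```python
from h import *
s=get_state();d=imaging.snapshot('scene')
R,t=cam(d)
for dy in (.014,0,-.005,-.012,-.02):
    p=s['tool_pos']+np.array([0,0,-dy]);uv,_=cv2.projectPoints(p.reshape(1,3),cv2.Rodrigues(R)[0],t,d['camera_matrix'],d['dist_coeffs']);print(dy,uv.ravel().round(1))
a=d['img'][150:260,230:360];cv2.imwrite('pics/s8.png',cv2.resize(np.clip(a[:,:,::-1]*2.2,0,255).astype('uint8'),None,fx=5,fy=5,interpolation=cv2.INTER_NEAREST))
```

```text
0.014 [295.5 217.8]
0 [295.2 213.1]
-0.005 [295.1 211.4]
-0.012 [294.9 209. ]
-0.02 [294.7 206.2]
```

View pics/s8.png

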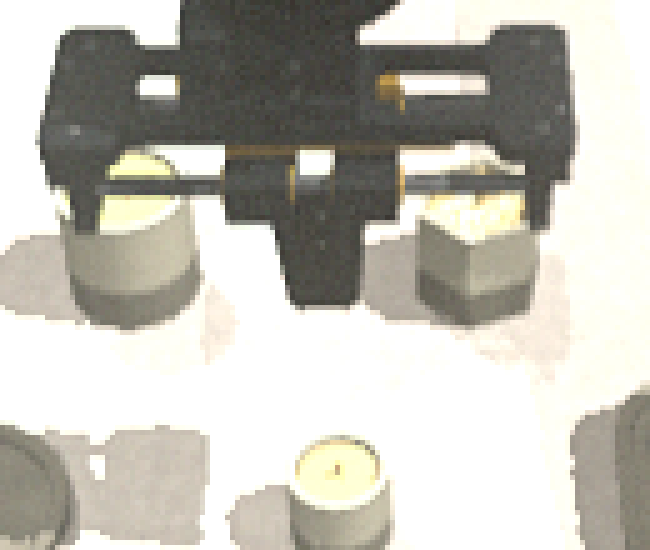

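Emit:
send_rows(motion=[[[0,0,0,0,0,0,-1],[0,0,0,0,0,0,-1],[0,0,0,0,0,0,-1],[0,0,0,0,0,0,-1],[0,0,0,0,0,0,-1]]])

```text
clock: 16.1
tool_pos: [0.6416, -0.0885, 0.1441]
eef_rot: [-0.705, 0.05, -0.05, 0.705]
contact_force: [0.3, -0.4, 1.0]
opening: 0.361
```

Emit:
send_rows(motion=[[[0,0,0,0,0,0,-1],[0,0,0,0,0,0,-1],[0,0,0,0,0,0,-1],[0,0,0,0,0.5,0,-1],[0,0,0,0,0.9,0,-1]]])

```text
clock: 16.52
tool_pos: [0.6433, -0.0885, 0.1173]
eef_rot: [-0.705, 0.049, -0.052, 0.705]
contact_force: [-0.5, 0.6, -0.1]
opening: 0.738
```

Emit:
send_rows(motion=[[[0,0,0,0,0.9,0,-1],[0,0,0,0,0.9,0,-1],[0,0,0,0,0.9,0,-1],[0,0,0,0,0.9,0,-1],[0,0,0,0,0.4,0,-1]]])

```text
clock: 16.93
tool_pos: [0.6398, -0.0883, 0.0331]
eef_rot: [-0.705, 0.052, -0.049, 0.705]
contact_force: [-1.4, 0.5, -0.6]
opening: 1.002
```

Run:
```python
from h import *
s=get_state();d=imaging.snapshot('scene');tool(s,[.6385,-.089,.016])
a=d['img'][170:280,230:370];cv2.imwrite('pics/s9.png',cv2.resize(np.clip(a[:,:,::-1]*2.2,0,255).astype('uint8'),None,fx=5,fy=5,interpolation=cv2.INTER_NEAREST))
```

```text
jaw yaw 81.8 tool y [-0.004  0.    -1.   ] shift units [-0.05  0.85 -0.04]
```

View pics/s9.png

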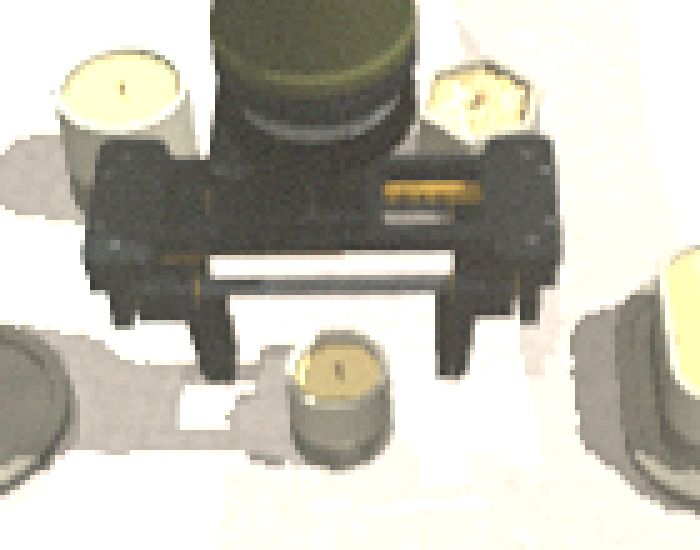

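Emit:
send_rows(motion=[[[0,0,0,0,0.3,0,-1],[0,0,0,0,0.3,0,-1],[0,0,0,0,0.3,0,-1],[0,0,0,0,0.2,0,-1],[0,0,0,0,0,0,-1]]])

```text
clock: 17.4
tool_pos: [0.6413, -0.0885, 0.0135]
eef_rot: [0.705, -0.051, 0.05, -0.705]
contact_force: [0.0, -0.3, -0.0]
opening: 0.999
```

Emit:
send_rows(motion=[[[0,0,0,0,0,0,1],[0,0,0,0,0,0,1],[0,0,0,0,0,0,1],[0,0,0,0,0,0,1],[0,0,0,0,0,0,1]]])

```text
clock: 17.82
tool_pos: [0.6418, -0.0885, 0.0144]
eef_rot: [-0.705, 0.05, -0.051, 0.705]
contact_force: [-0.0, -0.2, 0.6]
opening: 0.644
```

Emit:
send_rows(motion=[[[0,0,0,0,0,0,1],[0,0,0,0,0,0,1],[0,0,0,0,0,0,1],[0,0,0,0,0,0,1],[0,0,0,0,0,0,1]]])

```text
clock: 18.23
tool_pos: [0.6417, -0.0884, 0.0142]
eef_rot: [-0.705, 0.05, -0.05, 0.705]
contact_force: [-0.3, -0.4, 1.5]
opening: 0.516
```

Gripped (0.516·88 = 45 mm). Lift, then carry.

Emit:
send_rows(motion=[[[0,0,0,0,-0.3,0,1],[0,0,0,0,-0.8,0,1],[0,0,0,0,-1,0,1],[0,0,0,0,-1,0,1],[0,0,0,0,-1,0,1]]])

```text
clock: 18.65
tool_pos: [0.6412, -0.0884, 0.0969]
eef_rot: [-0.705, 0.051, -0.05, 0.705]
contact_force: [-0.2, -0.1, -1.1]
opening: 0.515
```

Emit:
send_rows(motion=[[[0,0,0,0,-1,0,1],[0,0,0,0,-0.5,0,1],[0,0,0,0,0,0,1],[0,0,0,0,0,0,1],[0,0,0,0,0,0,1]]])

```text
clock: 19.07
tool_pos: [0.6406, -0.0886, 0.1248]
eef_rot: [0.705, -0.051, 0.05, -0.705]
contact_force: [-0.4, -0.4, -1.0]
opening: 0.511
```

Run:
```python
from h import *
tool(get_state(),[.600,.252,.125])
```

```text
jaw yaw 81.8 tool y [-0.002 -0.    -1.   ] shift units [-4.43 -0.   16.57]
```

Emit:
send_rows(motion=[[[0,0,0,-0.22,0,0.83,1],[0,0,0,-0.22,0,0.83,1],[0,0,0,-0.22,0,0.83,1],[0,0,0,-0.22,0,0.83,1],[0,0,0,-0.22,0,0.83,1]]])

```text
clock: 19.48
tool_pos: [0.6304, -0.0025, 0.1244]
eef_rot: [0.705, -0.051, 0.049, -0.705]
contact_force: [0.5, 0.6, -2.0]
opening: 0.513
```

Emit:
send_rows(motion=[[[0,0,0,-0.22,0,0.83,1],[0,0,0,-0.22,0,0.83,1],[0,0,0,-0.22,0,0.83,1],[0,0,0,-0.22,0,0.83,1],[0,0,0,-0.22,0,0.83,1]]])

```text
clock: 19.9
tool_pos: [0.6205, 0.0827, 0.1244]
eef_rot: [0.706, -0.051, 0.049, -0.705]
contact_force: [-0.5, -0.6, -0.9]
opening: 0.513
```

Emit:
send_rows(motion=[[[0,0,0,-0.22,0,0.83,1],[0,0,0,-0.22,0,0.83,1],[0,0,0,-0.22,0,0.83,1],[0,0,0,-0.22,0,0.83,1],[0,0,0,-0.22,0,0.83,1]]])

```text
clock: 20.32
tool_pos: [0.6106, 0.1678, 0.1244]
eef_rot: [0.706, -0.051, 0.049, -0.705]
contact_force: [-0.2, 0.1, -1.6]
opening: 0.52
```

Run:
```python
from h import *
s,d=look('w10');m=traymask(d['img'],0,110,(320,80,600,235))
for b,st,c in blobs(m,600):
    print(st,c.round(1),shape(d,b,.013,s)[0])
```

```text
[ 356  136   88   79 2900] [397.  177.6] {'c': (0.6064, 0.2504), 'wh': (85.2, 74.2), 'ang': 58.0, 'circ': np.float64(87.0)}
[320 198  33  37 945] [333.3 218.9] {'c': (0.6383, 0.185), 'wh': (33.1, 39.1), 'ang': 82.1, 'circ': np.float64(51.2)}
```

View pics/w10.png

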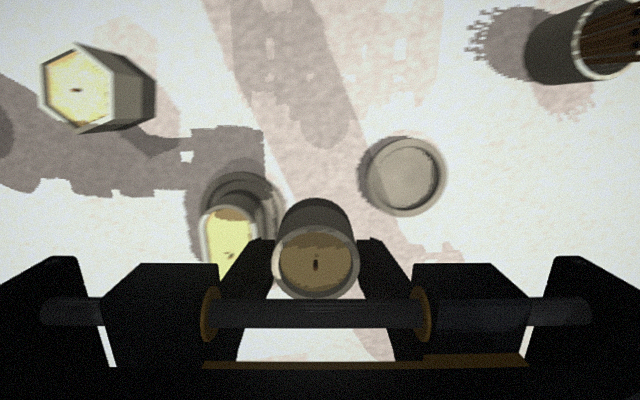

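Run:
```python
from h import *
s=get_state();d=imaging.snapshot('wrist')
P=cast(d,[(404,176),(363,176),(446,176),(404,136),(404,216)],.013,s);print(P.round(4))
tool(s,[P[0][0]+.003,P[0][1],.0205])
```

```text
[[0.6049 0.262  0.013 ]
 [0.5994 0.2222 0.013 ]
 [0.6105 0.3031 0.013 ]
 [0.5665 0.2638 0.013 ]
 [0.6466 0.2601 0.013 ]]
jaw yaw 82.1 tool y [-0.003  0.004 -1.   ] shift units [-0.67  5.23  4.34]
```

Emit:
send_rows(motion=[[[0,0,0,-0.12,0,0.8,1],[0,0,0,-0.12,0,0.8,1],[0,0,0,-0.12,0,0.8,1],[0,0,0,-0.12,0,0.8,1],[0,0,0,-0.12,0,0.8,1]]])

```text
clock: 20.83
tool_pos: [0.6112, 0.2475, 0.1252]
eef_rot: [0.706, -0.051, 0.051, -0.705]
contact_force: [0.2, -0.3, -2.2]
opening: 0.514
```

Emit:
send_rows(motion=[[[0,0,0,0,0,0,1],[0,0,0,0,0,0,1],[0,0,0,0,0,0,1],[0,0,0,0,0,0,1],[0,0,0,0,0,0,1]]])

```text
clock: 21.25
tool_pos: [0.6116, 0.2465, 0.1261]
eef_rot: [0.706, -0.051, 0.051, -0.705]
contact_force: [-0.2, 0.4, -0.3]
opening: 0.516
```

Run:
```python
from h import *
s,d=look('w11');a=d['img'][110:260,215:415];cv2.imwrite('pics/w11c.png',cv2.resize(np.clip(a[:,:,::-1]*1.6,0,255).astype('uint8'),None,fx=4,fy=4,interpolation=cv2.INTER_CUBIC))
tool(s,[.605,.255,.02])
d=imaging.snapshot('top');a=d['img'][130:230,200:330];cv2.imwrite('pics/t11c.png',cv2.resize(np.clip(a[:,:,::-1]*1.6,0,255).astype('uint8'),None,fx=5,fy=5,interpolation=cv2.INTER_CUBIC))
```

```text
jaw yaw 81.7 tool y [ 0.    -0.001 -1.   ] shift units [-0.39  5.3   0.38]
```

View pics/w11c.png

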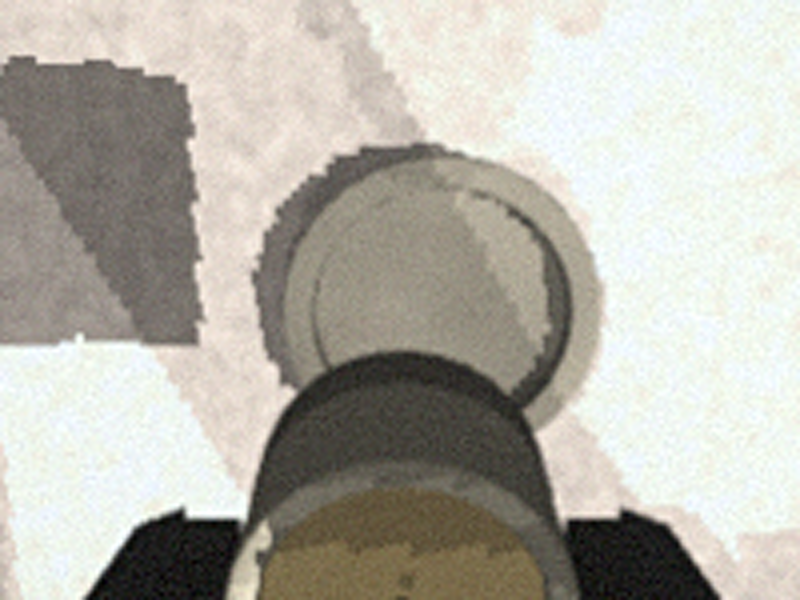

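View pics/t11c.png

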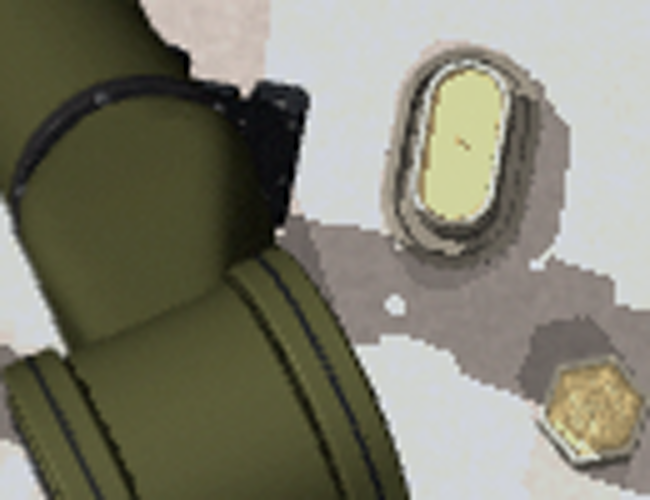

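Run:
```python
from h import *
s=get_state();d=imaging.snapshot('wrist')
P=cast(d,[(326,187.5),(286.2,187.5),(365.8,187.5),(326,148.5)],.013,s);print(P.round(4))
print(np.linalg.norm(P[1]-P[2]),np.linalg.norm(P[0]-P[3]))
tool(s,[P[0][0]+.003,P[0][1],.0205])
```

```text
[[0.6086 0.258  0.013 ]
 [0.603  0.219  0.013 ]
 [0.6143 0.2969 0.013 ]
 [0.5707 0.263  0.013 ]]
0.0787410375891272 0.03830282604478815
jaw yaw 81.7 tool y [ 0.    -0.001 -1.   ] shift units [-0.07  5.28  0.54]
```

Emit:
send_rows(motion=[[[0,0,0,-0.05,0.4,0.25,1],[0,0,0,-0.05,0.9,0.25,1],[0,0,0,0,0.9,0,1],[0,0,0,0,0.9,0,1],[0,0,0,0,0.9,0,1]]])

```text
clock: 21.82
tool_pos: [0.6104, 0.259, 0.0448]
eef_rot: [-0.705, 0.05, -0.05, 0.705]
contact_force: [-0.7, -0.1, -2.2]
opening: 0.512
```

Emit:
send_rows(motion=[[[0,0,0,0,0.6,0,1],[0,0,0,0,0.3,0,1],[0,0,0,0,0.1,0,1],[0,0,0,0,0,0,1],[0,0,0,0,0,0,1]]])

```text
clock: 22.23
tool_pos: [0.6113, 0.2589, 0.0269]
eef_rot: [-0.705, 0.05, -0.051, 0.706]
contact_force: [1.0, -0.2, -0.9]
opening: 0.515
```

Emit:
send_rows(motion=[[[0,0,0,0,0.1,0,1],[0,0,0,0,0.1,0,1],[0,0,0,0,0.05,0,1],[0,0,0,0,0,0,1],[0,0,0,0,0,0,1]]])

```text
clock: 22.65
tool_pos: [0.6107, 0.2584, 0.0212]
eef_rot: [-0.705, 0.05, -0.05, 0.705]
contact_force: [-0.7, 0.7, -2.0]
opening: 0.519
```

Emit:
send_rows(motion=[[[0,0,0,0,0.05,0,1],[0,0,0,0,0.05,0,1],[0,0,0,0,0,0,1],[0,0,0,0,0,0,1],[0,0,0,0,0,0,1]]])

```text
clock: 23.07
tool_pos: [0.6109, 0.2586, 0.0202]
eef_rot: [-0.705, 0.05, -0.051, 0.705]
contact_force: [-1.2, -1.2, 5.2]
opening: 0.516
```

Emit:
send_rows(motion=[[[0,0,0,0,0,0,0.2],[0,0,0,0,0,0,-0.3],[0,0,0,0,0,0,-1],[0,0,0,0,0,0,-1],[0,0,0,0,0,0,-1]]])

```text
clock: 23.48
tool_pos: [0.6107, 0.2585, 0.019]
eef_rot: [-0.705, 0.05, -0.05, 0.705]
contact_force: [0.1, 0.7, 0.1]
opening: 0.795
```

Emit:
send_rows(motion=[[[0,0,0,0,-0.2,0,-1],[0,0,0,0,-0.8,0,-1],[0,0,0,0,-1,0,-1],[0,0,0,0,-1,0,-1],[0,0,0,0,-1,0,-1]]])

```text
clock: 23.9
tool_pos: [0.6105, 0.2584, 0.1]
eef_rot: [0.705, -0.051, 0.05, -0.705]
contact_force: [-0.7, 0.2, -0.0]
opening: 1.001
```

Emit:
send_rows(motion=[[[0,0,0,0,-1,0,-1],[0,0,0,0,-1,0,-1],[0,0,0,0,-1,0,-1],[0,0,0,0,-1,0,-1],[0,0,0,0,0,0,-1]]])

```text
clock: 24.32
tool_pos: [0.6131, 0.2598, 0.1837]
eef_rot: [-0.704, 0.048, -0.053, 0.707]
contact_force: [0.7, 0.7, 0.5]
opening: 0.999
```

Run:
```python
from h import *
s,d=look('w12');m=waxm(d['img'],30)
for b,st,c in blobs(m,300):
    if c[1]<300: print(st,c.round(1),shape(d,b,.05,s)[0])
tool(s,[.48,0,.18])
```

```text
[  12   78   45   55 1352] [ 34.1 106.3] {'c': (0.4902, -0.0062), 'wh': (49.0, 44.3), 'ang': 39.4, 'circ': np.float64(52.4)}
[574 163  47  46 486] [593.9 185.9] {'c': (0.6575, 0.5671), 'wh': (20.4, 51.5), 'ang': 45.6, 'circ': np.float64(54.2)}
[296 165  33  33 846] [311.8 180.8] {'c': (0.6078, 0.2575), 'wh': (33.9, 34.8), 'ang': 81.7, 'circ': np.float64(36.1)}
[ 142  200   42   72 2197] [162.8 235. ] {'c': (0.6476, 0.0813), 'wh': (38.9, 88.1), 'ang': 82.1, 'circ': np.float64(89.1)}
jaw yaw 81.8 tool y [ 0.007  0.004 -1.   ] shift units [ -4.73   0.09 -13.81]
```

View pics/w12.png

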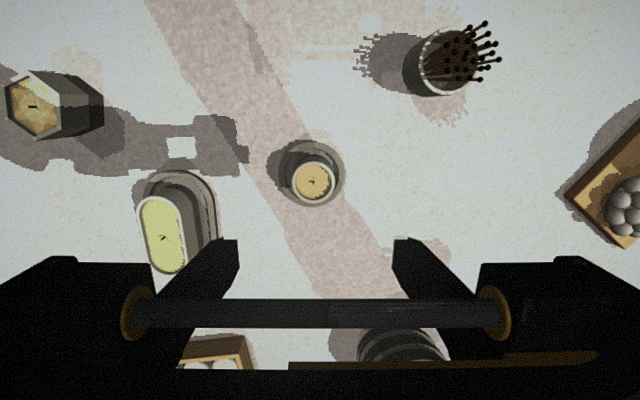

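Emit:
send_rows(motion=[[[0,0,0,-0.37,0,-0.95,-1],[0,0,0,-0.37,0,-0.95,-1],[0,0,0,-0.37,0,-0.95,-1],[0,0,0,-0.37,0,-0.95,-1],[0,0,0,-0.37,0,-0.95,-1]]])

```text
clock: 24.78
tool_pos: [0.5591, 0.1685, 0.1779]
eef_rot: [0.706, -0.051, 0.05, -0.705]
contact_force: [-0.2, 0.0, -0.3]
opening: 1.002
```

Emit:
send_rows(motion=[[[0,0,0,-0.37,0,-0.95,-1],[0,0,0,-0.37,0,-0.95,-1],[0,0,0,-0.37,0,-0.95,-1],[0,0,0,-0.37,0,-0.95,-1],[0,0,0,-0.37,0,-0.95,-1]]])

```text
clock: 25.2
tool_pos: [0.509, 0.0799, 0.1781]
eef_rot: [0.705, -0.051, 0.05, -0.705]
contact_force: [0.7, 0.0, -0.2]
opening: 0.999
```

Emit:
send_rows(motion=[[[0,0,0,-0.37,0,-0.95,-1],[0,0,0,-0.37,0,-0.95,-1],[0,0,0,-0.37,0,-0.95,-1],[0,0,0,-0.37,0,-0.95,-1],[0,0,0,-0.37,0,-0.95,-1]]])

```text
clock: 25.62
tool_pos: [0.4589, -0.0087, 0.1783]
eef_rot: [0.705, -0.051, 0.05, -0.705]
contact_force: [0.2, 0.2, -0.1]
opening: 1.0
```

Emit:
send_rows(motion=[[[0,0,0,0,0,0,-1],[0,0,0,0,0,0,-1],[0,0,0,0,0,0,-1],[0,0,0,0,0,0,-1],[0,0,0,0,0,0,-1]]])

```text
clock: 26.03
tool_pos: [0.4608, -0.0067, 0.179]
eef_rot: [-0.705, 0.05, -0.05, 0.706]
contact_force: [-0.7, -0.1, 0.4]
opening: 1.001
```

Run:
```python
from h import *
s,d=look('w13');print(s['q'].round(2));a=d['img'][120:260,230:410];cv2.imwrite('pics/w13c.png',cv2.resize(np.clip(a[:,:,::-1]*1.6,0,255).astype('uint8'),None,fx=4,fy=4,interpolation=cv2.INTER_CUBIC))
```

```text
[ 0.11  0.57 -0.3   2.09  0.32  0.53  1.  ]
```

View pics/w13.png

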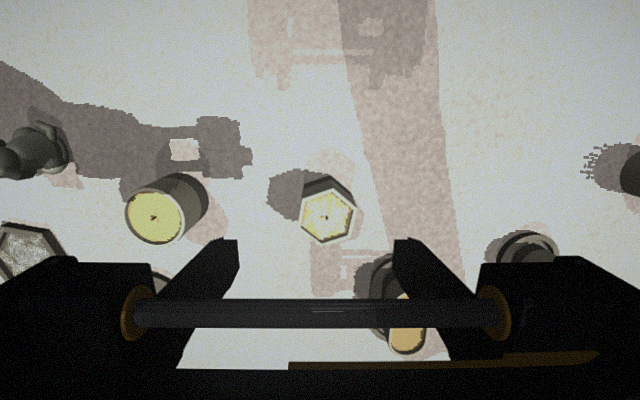

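View pics/w13c.png

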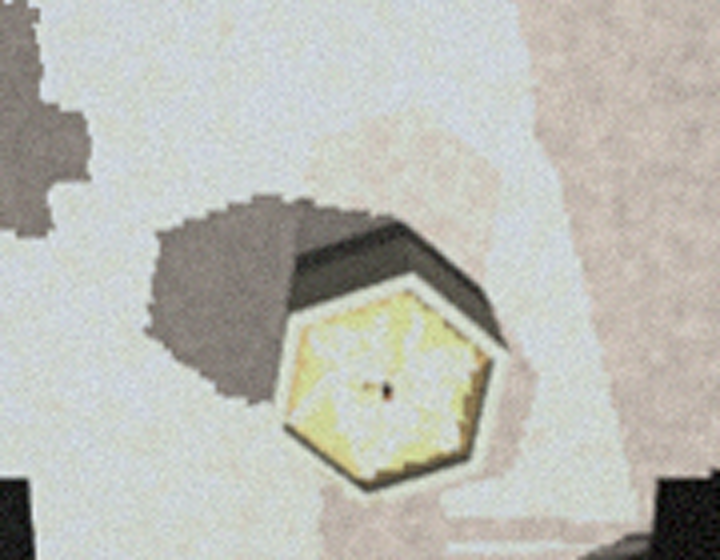

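```bash
cat >> h.py <<'E'
def hexfit(d,uv,z,s):
    P=cast(d,uv,z,s)[:,:2];c=P.mean(0);e=np.roll(P,-1,0)-P
    n=np.degrees(np.arctan2(e[:,1],e[:,0]))+90; a=np.angle(np.mean(np.exp(6j*np.radians(n))))/6
    print('hex centre',c.round(4),'edge lens',np.linalg.norm(e,axis=1).round(4),'normal angle mod60',np.degrees(a).round(1),(n%60).round(1)); return c
E
python3 - <<'E'
from h import *
s=get_state();d=imaging.snapshot('wrist')
q=np.array([(411,273),(507,350),(476,455),(368,492),(275,425),(290,315)])/4+np.array([230,120])
c=hexfit(d,q,.062,s)
tool(s,[*c,.06])
d=imaging.snapshot('top');a=d['img'][180:240,425:485];cv2.imwrite('pics/t13c.png',cv2.resize(np.clip(a[:,:,::-1]*1.6,0,255).astype('uint8'),None,fx=9,fy=9,interpolation=cv2.INTER_CUBIC))
E
```

```text
hex centre [0.4901 0.001 ] edge lens [0.0323 0.0301 0.0304 0.0312 0.0304 0.0324] normal angle mod60 12.2 [12.6  8.7 12.6 13.6 13.7 11.8]
jaw yaw 81.9 tool y [ 0.     0.001 -1.   ] shift units [1.39 5.95 0.59]
```

View pics/t13c.png

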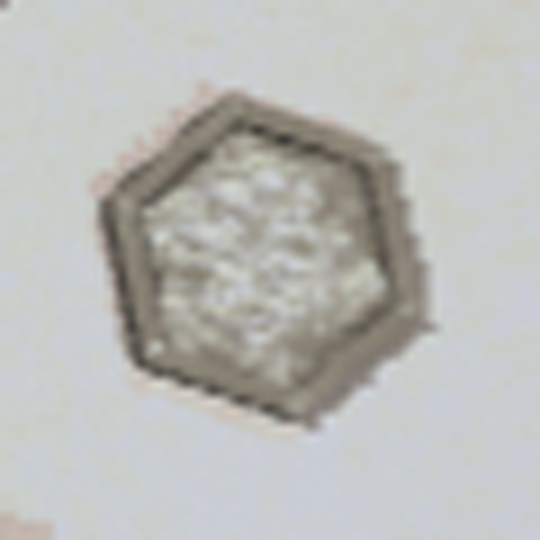

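Run:
```python
from h import *
s=get_state();d=imaging.snapshot('top')
q=np.array([(232,92),(385,150),(413,305),(302,422),(138,366),(102,198)])/9+np.array([425,180])-.5
c=hexfit(d,q,.013,s)
q=np.array([(238,125),(370,165),(385,290),(285,390),(150,345),(135,215)])/9+np.array([425,180])-.5
hexfit(d,q,.008,s)
d=imaging.snapshot('wrist');s=get_state();tool(s,[.49,.001,.03],72.2)
```

```text
hex centre [ 0.5156 -0.4038] edge lens [0.0545 0.0525 0.0549 0.0572 0.0571 0.0574] normal angle mod60 -18.3 [40.3 39.4 46.6 42.4 41.7 39.9]
hex centre [ 0.5163 -0.4047] edge lens [0.0461 0.0422 0.0483 0.0472 0.0437 0.0469] normal angle mod60 -18.9 [44.3 36.  45.2 42.8 36.1 41.7]
jaw yaw 81.9 tool y [ 0.  0. -1.] shift units [1.4  7.45 0.63]
turn ry total units 2.11 world deg -9.7
```

Emit:
send_rows(motion=[[[0,0,0,0.7,0,0.3,-1],[0,0,0,0.7,0,0.33,-1],[0,0.7,0,0,0.5,0,-1],[0,0.7,0,0,0.5,0,-1],[0,0.7,0,0,0.5,0,-1]]])

```text
clock: 26.7
tool_pos: [0.4902, 0.0008, 0.1488]
eef_rot: [-0.698, 0.11, -0.111, 0.699]
contact_force: [-0.4, 0.2, 0.3]
opening: 1.002
```

Emit:
send_rows(motion=[[[0,0,0,0,0.5,0,-1],[0,0,0,0,0.5,0,-1],[0,0,0,0,0,0,-1],[0,0,0,0,0,0,-1],[0,0,0,0,0,0,-1]]])

```text
clock: 27.12
tool_pos: [0.49, 0.0007, 0.1295]
eef_rot: [-0.698, 0.109, -0.11, 0.699]
contact_force: [0.2, -0.5, -0.2]
opening: 0.998
```

Run:
```python
from h import *
s,d=look('w14');tool(s,[.49,.001,.022],72.2);a=d['img'][120:270,215:415];cv2.imwrite('pics/w14c.png',cv2.resize(np.clip(a[:,:,::-1]*1.6,0,255).astype('uint8'),None,fx=4,fy=4,interpolation=cv2.INTER_CUBIC))
```

```text
jaw yaw 72.2 tool y [ 0.001  0.    -1.   ] shift units [-0.01  5.37  0.01]
turn ry total units -0.0 world deg 0.0
```

View pics/w14c.png

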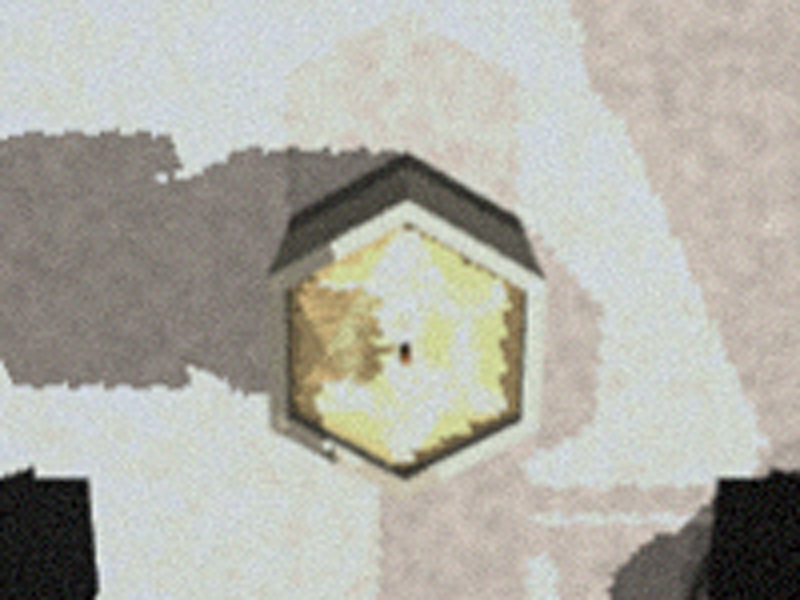

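Run:
```python
from h import *
s=get_state();d=imaging.snapshot('wrist')
q=np.array([(407,200),(545,272),(540,425),(405,492),(270,425),(272,270)])/4+np.array([215,120])
c=hexfit(d,q,.062,s);tool(s,[*c,.022])
```

```text
hex centre [0.4915 0.0012] edge lens [0.0322 0.0341 0.0331 0.0331 0.0345 0.0314] normal angle mod60 11.8 [14.3 12.6 10.8 13.5  9.5 10. ]
jaw yaw 72.2 tool y [ 0.001  0.    -1.   ] shift units [0.05 5.38 0.04]
```

Emit:
send_rows(motion=[[[0,0,0,0,0.9,0,-1],[0,0,0,0,0.9,0,-1],[0,0,0,0,0.9,0,-1],[0,0,0,0,0.9,0,-1],[0,0,0,0,0.9,0,-1]]])

```text
clock: 27.63
tool_pos: [0.4905, 0.0007, 0.0389]
eef_rot: [-0.698, 0.109, -0.11, 0.699]
contact_force: [0.6, 0.0, 0.3]
opening: 0.997
```

Emit:
send_rows(motion=[[[0,0,0,0,0.5,0,-1],[0,0,0,0,0.3,0,-1],[0,0,0,0,0,0,-1],[0,0,0,0,0,0,1],[0,0,0,0,0,0,1]]], force=30)

```text
clock: 28.05
tool_pos: [0.4903, 0.0006, 0.0239]
eef_rot: [-0.698, 0.109, -0.11, 0.699]
contact_force: [-0.4, -0.1, -1.5]
opening: 0.874
```

Emit:
send_rows(motion=[[[0,0,0,0,0,0,1],[0,0,0,0,0,0,1],[0,0,0,0,0,0,1],[0,0,0,0,0,0,1],[0,0,0,0,0,0,1]]])

```text
clock: 28.47
tool_pos: [0.4902, 0.0008, 0.0236]
eef_rot: [-0.698, 0.109, -0.11, 0.699]
contact_force: [-0.1, 1.1, 5.6]
opening: 0.652
```

Emit:
send_rows(motion=[[[0,0,0,0,-0.3,0,1],[0,0,0,0,-0.8,0,1],[0,0,0,0,-1,0,1],[0,0,0,0,-1,0,1],[0,0,0,0,-1,0,1]]])

```text
clock: 28.88
tool_pos: [0.489, 0.0004, 0.1059]
eef_rot: [0.699, -0.11, 0.109, -0.698]
contact_force: [0.9, -0.4, -3.1]
opening: 0.654
```

Emit:
send_rows(motion=[[[0,0,0,0,-1,0,1],[0,0,0,0,-1,0,1],[0,0,0,0,-0.5,0,1],[0,0,0,0,0,0,1],[0,0,0,0,0,0,1]]])

```text
clock: 29.3
tool_pos: [0.4895, 0.0004, 0.1553]
eef_rot: [0.699, -0.109, 0.11, -0.699]
contact_force: [-0.0, -0.4, -2.2]
opening: 0.655
```

Run:
```python
from h import *
tool(get_state(),[.51,-.395,.15],41.5)
```

```text
jaw yaw 72.2 tool y [ 0. -0. -1.] shift units [  7.03   0.27 -18.51]
turn ry total units 6.69 world deg -30.7
```

Emit:
send_rows(motion=[[[0,0,0,0.35,0,-0.92,1],[0,0,0,0.35,0,-0.92,1],[0,0,0,0.35,0,-0.92,1],[0,0,0,0.35,0,-0.92,1],[0,0,0,0.35,0,-0.92,1]]])

```text
clock: 29.72
tool_pos: [0.4937, -0.0985, 0.1537]
eef_rot: [0.699, -0.11, 0.108, -0.699]
contact_force: [0.7, 0.2, -2.7]
opening: 0.658
```

Emit:
send_rows(motion=[[[0,0,0,0.35,0,-0.92,1],[0,0,0,0.35,0,-0.92,1],[0,0,0,0.35,0,-0.92,1],[0,0,0,0.35,0,-0.92,1],[0,0,0,0.35,0,-0.92,1]]])

```text
clock: 30.13
tool_pos: [0.4988, -0.1967, 0.1535]
eef_rot: [-0.698, 0.111, -0.108, 0.699]
contact_force: [0.2, -0.1, -1.5]
opening: 0.654
```

Emit:
send_rows(motion=[[[0,0,0,0.35,0,-0.92,1],[0,0,0,0.35,0,-0.92,1],[0,0,0,0.35,0,-0.92,1],[0,0,0,0.35,0,-0.92,1],[0,0,0,0.35,0,-0.92,1]]])

```text
clock: 30.55
tool_pos: [0.504, -0.2948, 0.1532]
eef_rot: [-0.698, 0.111, -0.108, 0.699]
contact_force: [0.6, 0.4, -1.7]
opening: 0.659
```

Emit:
send_rows(motion=[[[0,0,0,0.35,0,-0.92,1],[0,0,0,0.35,0,-0.92,1],[0,0,0,0.35,0,-0.92,1],[0,0,0,0,0,0,1],[0,0,0,0,0,0,1]]])

```text
clock: 30.97
tool_pos: [0.5069, -0.354, 0.1531]
eef_rot: [-0.698, 0.111, -0.109, 0.699]
contact_force: [-0.8, 0.2, -2.8]
opening: 0.652
```

Emit:
send_rows(motion=[[[0,0.8,0,0,0,0,1],[0,0.8,0,0,0,0,1],[0,0.8,0,0,0,0,1],[0,0.8,0,0,0,0,1],[0,0.8,0,0,0,0,1]]])

```text
clock: 31.38
tool_pos: [0.5081, -0.3509, 0.154]
eef_rot: [-0.672, 0.221, -0.219, 0.673]
contact_force: [0.8, 0.1, -2.6]
opening: 0.657
```

Emit:
send_rows(motion=[[[0,0.8,0,0,0,0,1],[0,0.8,0,0,0,0,1],[0,0.8,0,0,0,0,1],[0,0.29,0,0,0,0,1],[0,0,0,0,0,0,1]]])

```text
clock: 31.8
tool_pos: [0.5083, -0.3515, 0.1543]
eef_rot: [-0.645, 0.29, -0.289, 0.645]
contact_force: [-0.8, 0.2, -2.4]
opening: 0.655
```

Run:
```python
from h import *
s,d=look('w15');tool(s,[.5155,-.404,.03],41.5)
```

```text
jaw yaw 41.6 tool y [-0.002  0.001 -1.   ] shift units [ 2.21  6.21 -1.48]
turn ry total units 0.03 world deg -0.1
```

View pics/w15.png

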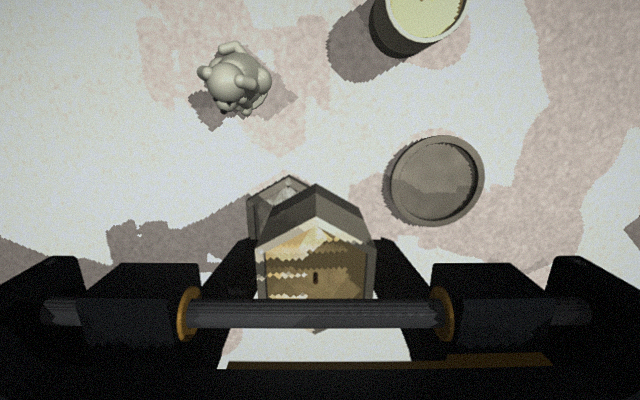

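Run:
```python
from h import *
s=get_state();d=imaging.snapshot('wrist');M=Ro.from_quat(s['eef_rot']).as_matrix()
a=d['img'][160:250,230:330];cv2.imwrite('pics/w15c.png',cv2.resize(np.clip(a[:,:,::-1]*1.9,0,255).astype('uint8'),None,fx=7,fy=7,interpolation=cv2.INTER_CUBIC))
P=cast(d,[(288.5,176),(435,181),(384,181),(486,181),(435,136),(435,226)],.013,s);print(P.round(4))
print(P[0]+.0554*M[:,0])
```

```text
[[ 0.4803 -0.3639  0.013 ]
 [ 0.6028 -0.262   0.013 ]
 [ 0.5612 -0.2992  0.013 ]
 [ 0.6449 -0.2243  0.013 ]
 [ 0.5664 -0.23    0.013 ]
 [ 0.6429 -0.297   0.013 ]]
[ 0.51712418 -0.40524841  0.01290578]
```

View pics/w15c.png

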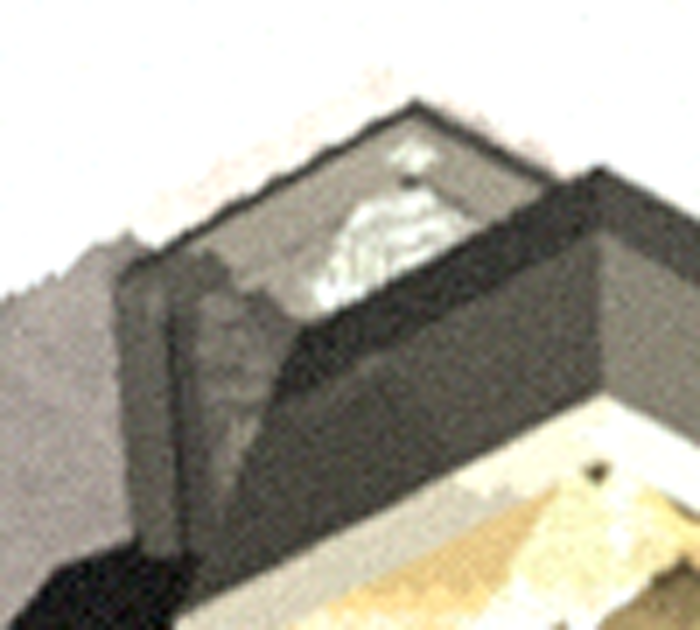

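Emit:
send_rows(motion=[[[0,0,0,0.56,0,-0.37,1],[0,0,0,0.56,0,-0.37,1],[0,0,0,0.56,0,-0.37,1],[0,0,0,0.56,0,-0.37,1],[0,0,0,0,0.5,0,1]]])

```text
clock: 32.32
tool_pos: [0.5167, -0.4107, 0.1464]
eef_rot: [0.645, -0.289, 0.293, -0.643]
contact_force: [0.0, -1.0, -1.0]
opening: 0.657
```

Emit:
send_rows(motion=[[[0,0,0,0,0.8,0,1],[0,0,0,0,0.8,0,1],[0,0,0,0,0.5,0,1],[0,0,0,0,0,0,1],[0,0,0,0,0,0,1]]])

```text
clock: 32.73
tool_pos: [0.5157, -0.4054, 0.1023]
eef_rot: [-0.645, 0.291, -0.289, 0.645]
contact_force: [0.2, 0.0, -2.0]
opening: 0.651
```

Run:
```python
from h import *
s,d=look('s16','scene',1.8);tool(s,[.5158,-.4043,.0296],41.5)
a=d['img'][150:280,90:250];cv2.imwrite('pics/s16.png',cv2.resize(np.clip(a[:,:,::-1]*2,0,255).astype('uint8'),None,fx=4.5,fy=4.5,interpolation=cv2.INTER_CUBIC))
```

```text
jaw yaw 41.6 tool y [-0.001  0.001 -1.   ] shift units [-0.03  3.64  0.04]
turn ry total units 0.02 world deg -0.1
```

View pics/s16.png

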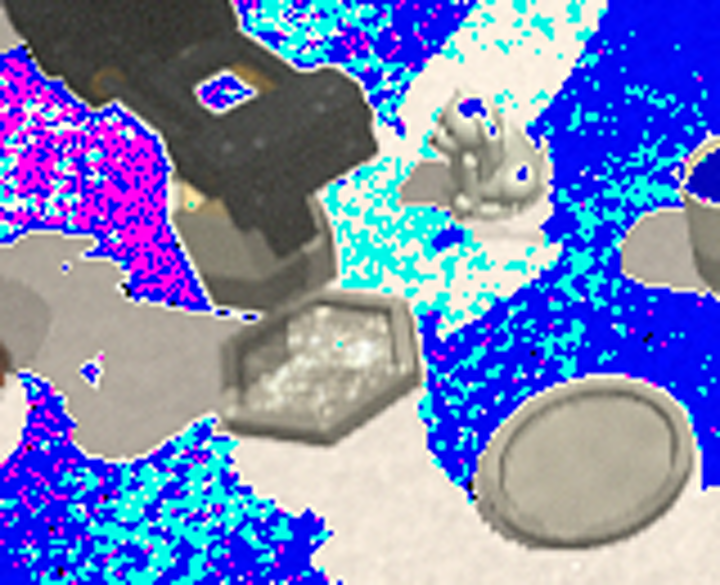

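Emit:
send_rows(motion=[[[0,0,0,0,0.5,0,1],[0,0,0,0,0.8,0,1],[0,0,0,0,0.8,0,1],[0,0,0,0,0.7,0,1],[0,0,0,0,0.5,0,1]]])

```text
clock: 33.2
tool_pos: [0.5157, -0.4061, 0.0358]
eef_rot: [-0.645, 0.29, -0.29, 0.645]
contact_force: [0.6, -0.3, -2.5]
opening: 0.652
```

Emit:
send_rows(motion=[[[0,0,0,0,0.1,0,1],[0,0,0,0,0,0,1],[0,0,0,0,0,0,1],[0,0,0,0,0,0,1],[0,0,0,0,0,0,1]]])

```text
clock: 33.62
tool_pos: [0.5166, -0.4068, 0.036]
eef_rot: [0.645, -0.29, 0.291, -0.645]
contact_force: [-0.2, 0.6, -2.5]
opening: 0.651
```

Emit:
send_rows(motion=[[[0,0,0,0,0.1,0,1],[0,0,0,0,0.1,0,1],[0,0,0,0,0.05,0,1],[0,0,0,0,0,0,1],[0,0,0,0,0,0,1]]])

```text
clock: 34.03
tool_pos: [0.516, -0.4064, 0.03]
eef_rot: [-0.645, 0.29, -0.29, 0.645]
contact_force: [-0.0, -0.6, -2.1]
opening: 0.659
```

Emit:
send_rows(motion=[[[0,0,0,0,0.05,0,1],[0,0,0,0,0.05,0,1],[0,0,0,0,0,0,1],[0,0,0,0,0,0,1],[0,0,0,0,0,0,1]]])

```text
clock: 34.45
tool_pos: [0.516, -0.4065, 0.0297]
eef_rot: [0.645, -0.29, 0.29, -0.645]
contact_force: [-3.1, 1.9, 9.9]
opening: 0.656
```

Emit:
send_rows(motion=[[[0,0,0,0,0,0,0.2],[0,0,0,0,0,0,-0.3],[0,0,0,0,0,0,-1],[0,0,0,0,0,0,-1],[0,0,0,0,0,0,-1]]])

```text
clock: 34.87
tool_pos: [0.5163, -0.4065, 0.0282]
eef_rot: [-0.645, 0.29, -0.29, 0.645]
contact_force: [0.7, 1.5, -0.4]
opening: 0.852
```

Emit:
send_rows(motion=[[[0,0,0,0,-0.2,0,-1],[0,0,0,0,-0.8,0,-1],[0,0,0,0,-1,0,-1],[0,0,0,0,-1,0,-1],[0,0,0,0,-1,0,-1]]])

```text
clock: 35.28
tool_pos: [0.5159, -0.4063, 0.1089]
eef_rot: [-0.645, 0.29, -0.29, 0.645]
contact_force: [0.7, -0.3, -0.6]
opening: 1.001
```

Emit:
send_rows(motion=[[[0,0,0,0,-1,0,-1],[0,0,0,0,-1,0,-1],[0,0,0,0,-1,0,-1],[0,0,0,0,-1,0,-1],[0,0,0,0,0,0,-1]]])

```text
clock: 35.7
tool_pos: [0.5183, -0.4079, 0.1925]
eef_rot: [0.645, -0.288, 0.293, -0.644]
contact_force: [0.9, -0.1, -0.2]
opening: 1.002
```

Run:
```python
from h import *
s,d=look('w17');tool(s,[.455,-.176,.19])
m=waxm(d['img'],30)
for b,st,c in blobs(m,300):
    if c[1]<300: print(st,c.round(1),shape(d,b,.064,s)[0])
```

```text
jaw yaw 41.5 tool y [ 0.007 -0.004 -1.   ] shift units [-10.78   0.06   5.31]
```

View pics/w17.png

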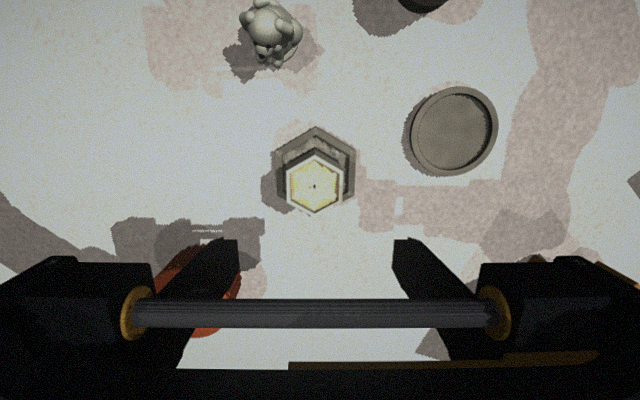

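Emit:
send_rows(motion=[[[0,0,0,-0.75,0,0.35,-1],[0,0,0,-0.75,0,0.35,-1],[0,0,0,-0.75,0,0.35,-1],[0,0,0,-0.75,0,0.35,-1],[0,0,0,-0.75,0,0.35,-1]]])

```text
clock: 36.17
tool_pos: [0.4914, -0.3259, 0.1868]
eef_rot: [-0.645, 0.291, -0.289, 0.645]
contact_force: [0.8, -0.1, -0.7]
opening: 1.001
```

Emit:
send_rows(motion=[[[0,0,0,-0.75,0,0.35,-1],[0,0,0,-0.75,0,0.35,-1],[0,0,0,-0.75,0,0.35,-1],[0,0,0,-0.75,0,0.35,-1],[0,0,0,-0.75,0,0.35,-1]]])

```text
clock: 36.58
tool_pos: [0.4679, -0.2466, 0.187]
eef_rot: [-0.645, 0.291, -0.289, 0.645]
contact_force: [0.5, -0.3, -0.1]
opening: 1.002
```

Emit:
send_rows(motion=[[[0,0,0,-0.75,0,0.35,-1],[0,0,0,-0.75,0,0.35,-1],[0,0,0,-0.75,0,0.35,-1],[0,0,0,-0.75,0,0.35,-1],[0,0,0,-0.75,0,0.35,-1]]])

```text
clock: 37.0
tool_pos: [0.4444, -0.1674, 0.1872]
eef_rot: [0.645, -0.291, 0.29, -0.645]
contact_force: [0.6, 0.7, -0.1]
opening: 0.996
```

Emit:
send_rows(motion=[[[0,0,0,0,0,0,-1],[0,0,0,0,0,0,-1],[0,0,0,0,0,0,-1],[0,0,0,0,0,0,-1],[0,0,0,0,0,0,-1]]])

```text
clock: 37.42
tool_pos: [0.4455, -0.1694, 0.1879]
eef_rot: [0.645, -0.291, 0.291, -0.644]
contact_force: [0.6, -0.3, 0.1]
opening: 1.0
```

Run:
```python
from h import *
s,d=look('w18');print(s['q'].round(2))
m=waxm(d['img'],25)
for b,st,c in blobs(m,300):
    if c[1]<300: r=shape(d,b,.066,s)[0];print(st,c.round(1),r);tool(s,[*r['c'],.03])
```

```text
[ 0.38  0.56 -0.17  2.04  0.17  0.55  0.81]
[ 592   96   48   76 2404] [616.4 133.7] {'c': (0.6347, 0.0741), 'wh': (36.6, 82.9), 'ang': 82.7, 'circ': np.float64(83.2)}
jaw yaw 41.4 tool y [ 0. -0. -1.] shift units [-2.87  7.89 15.15]
[ 298  179   53   51 2106] [324.2 203.9] {'c': (0.4635, -0.1754), 'wh': (53.5, 54.9), 'ang': 84.1, 'circ': np.float64(56.3)}
jaw yaw 41.4 tool y [ 0. -0. -1.] shift units [0.82 7.89 0.48]
```

View pics/w18.png

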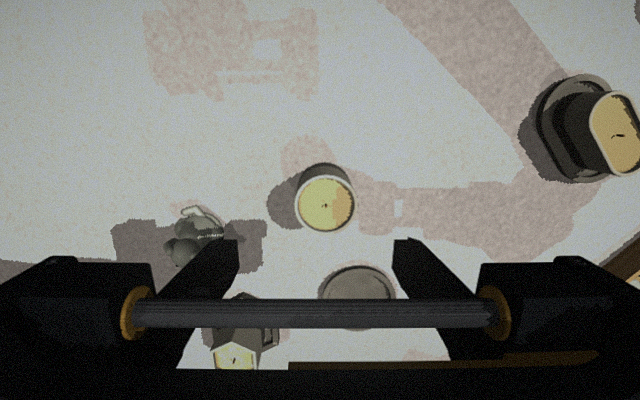

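Emit:
send_rows(motion=[[[0,0,0,0.41,0,0.24,-1],[0,0,0,0.41,0,0.24,-1],[0,0,0,0,0.8,0,-1],[0,0,0,0,0.9,0,-1],[0,0,0,0,0.9,0,-1]]])

```text
clock: 37.88
tool_pos: [0.4641, -0.175, 0.1357]
eef_rot: [-0.645, 0.29, -0.291, 0.645]
contact_force: [-0.1, -0.2, -0.6]
opening: 1.002
```

Emit:
send_rows(motion=[[[0,0,0,0,0,0,-1],[0,0,0,0,0,0,-1],[0,0,0,0,0,0,-1],[0,0,0,0,0,0,-1],[0,0,0,0,0,0,-1]]])

```text
clock: 38.3
tool_pos: [0.4641, -0.1745, 0.137]
eef_rot: [-0.645, 0.29, -0.291, 0.645]
contact_force: [-0.1, -0.5, -0.6]
opening: 1.004
```

Run:
```python
from h import *
s,d=look('w19')
m=waxm(d['img'],25)
for b,st,c in blobs(m,1000):
    if c[1]<300: r=shape(d,b,.066,s)[0];print(st,c.round(1),r);tool(s,[*r['c'],.028])
```

```text
[ 282  173   65   62 2938] [314.3 202.6] {'c': (0.4629, -0.1735), 'wh': (55.7, 52.1), 'ang': 23.0, 'circ': np.float64(56.1)}
jaw yaw 41.5 tool y [ 0.002 -0.    -1.   ] shift units [-0.09  5.45 -0.02]
```

View pics/w19.png

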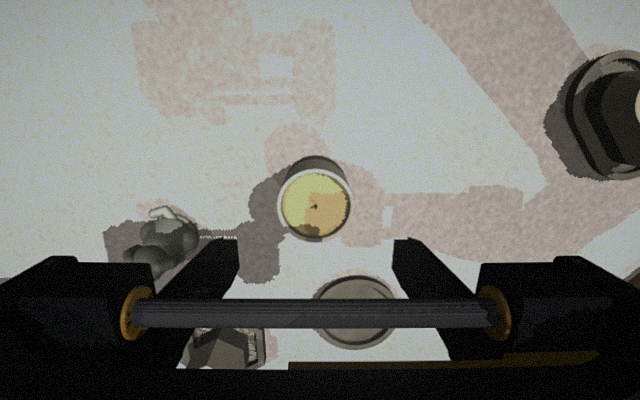

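Run:
```python
from h import *
s=get_state();d=imaging.snapshot('wrist');M=Ro.from_quat(s['eef_rot']).as_matrix()
for uv,z in (((165,240),.04),((145,262),.065),((195,235),.03),((180,215),.0)):
    P=cast(d,[uv],z,s)[0];print(P.round(3),(M.T@(P-s['tool_pos'])).round(3))
```

```text
[ 0.382 -0.308  0.04 ] [ 0.045  0.097 -0.15 ]
[ 0.383 -0.321  0.065] [ 0.056  0.072 -0.158]
[ 0.401 -0.289  0.03 ] [ 0.044  0.107 -0.123]
[ 0.374 -0.3    0.   ] [ 0.034  0.137 -0.151]
```

Emit:
send_rows(motion=[[[0,0,0,0,0.9,0,-1],[0,0,0,0,0.9,0,-1],[0,0,0,0,0.9,0,-1],[0,0,0,0,0.9,0,-1],[0,0,0,0,0.9,0,-1]]])

```text
clock: 38.82
tool_pos: [0.464, -0.1744, 0.0457]
eef_rot: [-0.645, 0.29, -0.291, 0.645]
contact_force: [0.2, -0.4, -0.0]
opening: 0.998
```

Emit:
send_rows(motion=[[[0,0,0,0,0.6,0,-1],[0,0,0,0,0.3,0,-1],[0,0,0,0,0,0,-1],[0,0,0,0,0,0,1],[0,0,0,0,0,0,1]]], force=35)

```text
clock: 39.23
tool_pos: [0.464, -0.1745, 0.0289]
eef_rot: [-0.645, 0.29, -0.291, 0.645]
contact_force: [1.0, 0.4, -0.3]
opening: 0.871
```

Emit:
send_rows(motion=[[[0,0,0,0,0,0,1],[0,0,0,0,0,0,1],[0,0,0,0,0,0,1],[0,0,0,0,0,0,1],[0,0,0,0,0,0,1]]])

```text
clock: 39.65
tool_pos: [0.4641, -0.1744, 0.0289]
eef_rot: [-0.645, 0.29, -0.291, 0.645]
contact_force: [0.3, 0.1, 6.7]
opening: 0.739
```

Gripped (0.739·88 = 65 mm) at z 0.0289; lift.

Emit:
send_rows(motion=[[[0,0,0,0,-0.3,0,1],[0,0,0,0,-0.8,0,1],[0,0,0,0,-1,0,1],[0,0,0,0,-1,0,1],[0,0,0,0,-1,0,1]]])

```text
clock: 40.07
tool_pos: [0.4625, -0.1741, 0.1108]
eef_rot: [0.645, -0.291, 0.29, -0.645]
contact_force: [-0.4, -0.5, -4.1]
opening: 0.739
```

Emit:
send_rows(motion=[[[0,0,0,0,-1,0,1],[0,0,0,0,-0.5,0,1],[0,0,0,0,0,0,1],[0,0,0,0,0,0,1],[0,0,0,0,0,0,1]]])

```text
clock: 40.48
tool_pos: [0.4625, -0.1741, 0.1393]
eef_rot: [0.645, -0.291, 0.29, -0.645]
contact_force: [0.0, -0.4, -4.3]
opening: 0.741
```

Run:
```python
from h import *
tool(get_state(),[.603,-.262,.14])
```

```text
jaw yaw 41.5 tool y [-0.002  0.001 -1.   ] shift units [ 7.95 -0.05  2.34]
```

Emit:
send_rows(motion=[[[0,0,0,0.7,0,0.23,1],[0,0,0,0.7,0,0.23,1],[0,0,0,0.7,0,0.23,1],[0,0,0,0.7,0,0.23,1],[0,0,0,0.7,0,0.23,1]]])

```text
clock: 40.9
tool_pos: [0.5265, -0.2114, 0.1385]
eef_rot: [0.645, -0.291, 0.289, -0.645]
contact_force: [0.1, 0.3, -4.2]
opening: 0.741
```

Emit:
send_rows(motion=[[[0,0,0,0.7,0,0.23,1],[0,0,0,0.7,0,0.23,1],[0,0,0,0.7,0,0.23,1],[0,0,0,0.7,0,0.23,1],[0,0,0,0.7,0,0.23,1]]])

```text
clock: 41.32
tool_pos: [0.5899, -0.2485, 0.138]
eef_rot: [0.645, -0.292, 0.289, -0.645]
contact_force: [0.5, 0.5, -3.6]
opening: 0.743
```

Emit:
send_rows(motion=[[[0,0,0,0.7,0,0,1],[0,0,0,0,0,0,1],[0,0,0,0,0,0,1],[0,0,0,0,0,0,1],[0,0,0,0,0,0,1]]])

```text
clock: 41.73
tool_pos: [0.5988, -0.2579, 0.1393]
eef_rot: [-0.645, 0.291, -0.289, 0.645]
contact_force: [0.2, 0.1, -2.9]
opening: 0.74
```

Run:
```python
from h import *
s,d=look('w20');tool(s,[.603,-.262,.035])
a=d['img'][110:260,215:415];cv2.imwrite('pics/w20c.png',cv2.resize(np.clip(a[:,:,::-1]*1.6,0,255).astype('uint8'),None,fx=4,fy=4,interpolation=cv2.INTER_CUBIC))
```

```text
jaw yaw 41.6 tool y [-0.002  0.001 -1.   ] shift units [0.31 5.21 0.03]
```

View pics/w20c.png

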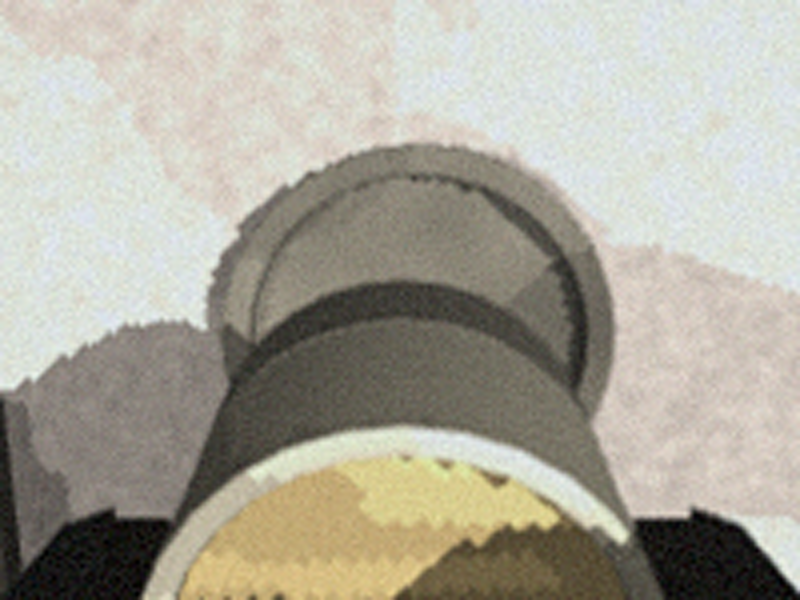

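Run:
```python
from h import *
s=get_state();d=imaging.snapshot('wrist');M=Ro.from_quat(s['eef_rot']).as_matrix()
P=cast(d,[(319.3,146),(270.5,190),(368.2,190)],.013,s);print(P.round(4),np.linalg.norm(P[1]-P[2]));c=P[0]+.052*M[:,0];print(c);tool(s,[.602,-.2615,.0349])
```

```text
[[ 0.5731 -0.223   0.013 ]
 [ 0.5654 -0.2905  0.013 ]
 [ 0.6414 -0.223   0.013 ]] 0.10168750542695236
[ 0.60765677 -0.26188002  0.01290427]
jaw yaw 41.6 tool y [-0.002  0.001 -1.   ] shift units [ 0.23  5.24 -0.  ]
```

Emit:
send_rows(motion=[[[0,0,0,0.19,0.4,0.04,1],[0,0,0,0.19,0.9,0.04,1],[0,0,0,0,0.9,0,1],[0,0,0,0,0.9,0,1],[0,0,0,0,0.9,0,1]]])

```text
clock: 42.25
tool_pos: [0.6063, -0.2637, 0.0589]
eef_rot: [-0.645, 0.29, -0.29, 0.645]
contact_force: [-0.2, 0.1, -3.7]
opening: 0.741
```

Emit:
send_rows(motion=[[[0,0,0,0,0.6,0,1],[0,0,0,0,0.2,0,1],[0,0,0,0,0,0,1],[0,0,0,0,0,0,1],[0,0,0,0,0,0,1]]])

```text
clock: 42.67
tool_pos: [0.6073, -0.264, 0.0452]
eef_rot: [-0.645, 0.289, -0.291, 0.645]
contact_force: [0.4, 0.1, -3.5]
opening: 0.739
```

Emit:
send_rows(motion=[[[0,0,0,0,0.2,0,1],[0,0,0,0,0.15,0,1],[0,0,0,0,0.05,0,1],[0,0,0,0,0,0,1],[0,0,0,0,0,0,1]]])

```text
clock: 43.08
tool_pos: [0.6062, -0.2636, 0.0361]
eef_rot: [-0.645, 0.29, -0.29, 0.645]
contact_force: [0.5, 0.1, -4.7]
opening: 0.741
```

Emit:
send_rows(motion=[[[0,0,0,0,0.05,0,1],[0,0,0,0,0.05,0,1],[0,0,0,0,0,0,1],[0,0,0,0,0,0,1],[0,0,0,0,0,0,1]]])

```text
clock: 43.5
tool_pos: [0.6065, -0.2638, 0.035]
eef_rot: [-0.645, 0.29, -0.291, 0.645]
contact_force: [-2.5, 1.4, 5.8]
opening: 0.742
```

Contact at the expected height; release and back off.

Emit:
send_rows(motion=[[[0,0,0,0,0,0,0.2],[0,0,0,0,0,0,-0.3],[0,0,0,0,0,0,-1],[0,0,0,0,0,0,-1],[0,0,0,0,0,0,-1]]])

```text
clock: 43.92
tool_pos: [0.6067, -0.2638, 0.0341]
eef_rot: [-0.645, 0.29, -0.291, 0.645]
contact_force: [-0.1, -0.4, 0.2]
opening: 0.943
```

Emit:
send_rows(motion=[[[0,0,0,0,-0.2,0,-1],[0,0,0,0,-0.8,0,-1],[0,0,0,0,-1,0,-1],[0,0,0,0,-1,0,-1],[0,0,0,0,-1,0,-1]]])

```text
clock: 44.33
tool_pos: [0.6063, -0.2637, 0.115]
eef_rot: [-0.645, 0.29, -0.29, 0.645]
contact_force: [-0.2, -0.1, 0.1]
opening: 1.002
```

Emit:
send_rows(motion=[[[0,0,0,0,-1,0,-1],[0,0,0,0,-1,0,-1],[0,0,0,0,-1,0,-1],[0,0,0,-0.5,-0.5,0,-1],[0,0,0,-1,0,0,-1]]])

```text
clock: 44.75
tool_pos: [0.5886, -0.2432, 0.1867]
eef_rot: [0.644, -0.288, 0.294, -0.644]
contact_force: [0.4, -0.3, -0.7]
opening: 1.004
```

Emit:
send_rows(motion=[[[0,0,0,-1,0,0,-1],[0,0,0,-1,0,0,-1],[0,0,0,-1,0,0,-1],[0,0,0,-1,0,0,-1],[0,0,0,-1,0,0,-1]]])

```text
clock: 45.17
tool_pos: [0.5185, -0.165, 0.1839]
eef_rot: [-0.645, 0.29, -0.29, 0.645]
contact_force: [-0.6, 0.7, 0.1]
opening: 1.0
```

Emit:
send_rows(motion=[[[0,0,0,-1,0,0,-1],[0,0,0,-1,0,0,-1],[0,0,0,-1,0,0,-1],[0,0,0,0,0,0,-1],[0,0,0,0,0,0,-1]]])

```text
clock: 45.58
tool_pos: [0.4795, -0.1205, 0.1842]
eef_rot: [-0.645, 0.29, -0.289, 0.645]
contact_force: [0.1, 0.0, -0.3]
opening: 1.0
```

Run:
```python
from h import *
s,d=look('s21','scene',1)
a=d['img'][140:290,110:510];cv2.imwrite('pics/s21c.png',cv2.resize(np.clip(a[:,:,::-1].astype(float)*1.7,0,255).astype('uint8'),(800,300),interpolation=cv2.INTER_CUBIC))
s,d=look('t21','top',1)
a=d['img'][130:280,150:490];cv2.imwrite('pics/t21c.png',cv2.resize(np.clip(a[:,:,::-1].astype(float)*1.7,0,255).astype('uint8'),(800,353),interpolation=cv2.INTER_CUBIC))
```

```text
(no output)
```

View pics/s21c.png

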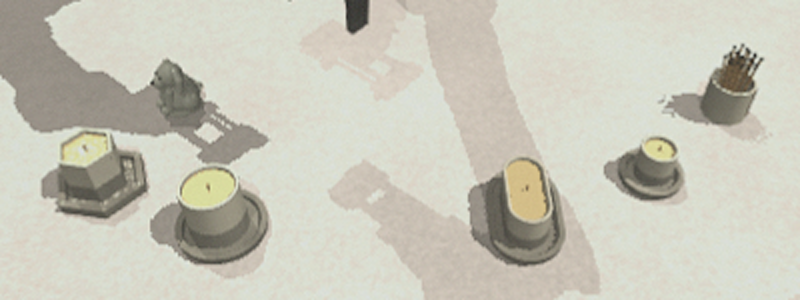

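View pics/t21c.png

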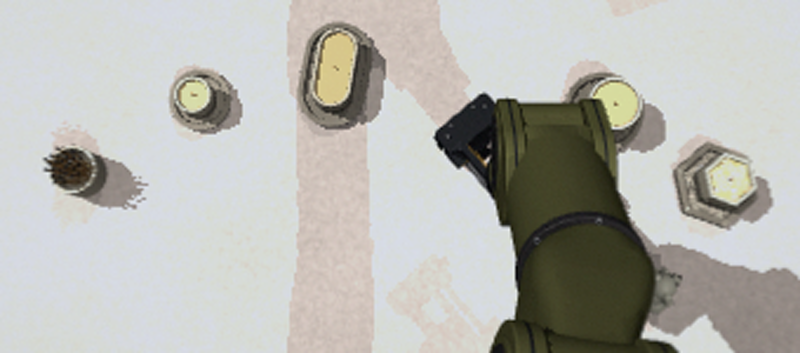

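Run:
```python
from h import *
T={'long':(.6455,.0828,.054),'small':(.6075,.2565,.05),'hex':(.5165,-.4045,.066),'large':(.6045,-.262,.074)}
s=get_state()
for n,lo in(('top',12),('scene',15)):
  d=imaging.snapshot(n);R,t=cam(d);f=d['img'].astype(int)
  for k,(x,y,z) in T.items():
    uv,_=cv2.projectPoints(np.array([[x,y,z]]),cv2.Rodrigues(R)[0],t,d['camera_matrix'],d['dist_coeffs']);u=uv.ravel()
    m=((f[...,0]-f[...,2]>lo)&(f[...,0]>75));q=np.zeros_like(m);a,b=u.astype(int);w=20 if k in('long',) else 14;q[b-w:b+w,a-w:a+w]=1
    m=cv2.morphologyEx((m&q).astype('uint8'),cv2.MORPH_CLOSE,np.ones((5,5)))
    B=max(blobs(m,5),key=lambda o:o[1][4]);r,_=shape(d,B[0],z,s);p=cast(d,[B[2]],z)[0]
    print(n,k,B[1][4],'centroid-tray',((p[:2]-[x,y])*1000).round(1),r)
```

```text
top long 875 centroid-tray [13.6  8.1] {'c': (0.6484, 0.0854), 'wh': (116.7, 111.8), 'ang': 1.4, 'circ': np.float64(149.8)}
top small 347 centroid-tray [3.7 1. ] {'c': (0.6111, 0.2574), 'wh': (59.0, 72.7), 'ang': 55.0, 'circ': np.float64(75.1)}
top hex 299 centroid-tray [ 2.1 -1. ] {'c': (0.52, -0.4066), 'wh': (63.6, 50.4), 'ang': 15.5, 'circ': np.float64(70.0)}
top large 262 centroid-tray [ 3.  -5.5] {'c': (0.6083, -0.2678), 'wh': (56.9, 45.8), 'ang': 33.9, 'circ': np.float64(59.3)}
scene long 643 centroid-tray [2.3 0.6] {'c': (0.6459, 0.0838), 'wh': (48.2, 100.5), 'ang': 82.3, 'circ': np.float64(100.5)}
scene small 136 centroid-tray [ 2.7 -0.3] {'c': (0.6102, 0.2562), 'wh': (37.0, 32.6), 'ang': 17.9, 'circ': np.float64(38.5)}
scene hex 286 centroid-tray [ 0.5 -4.2] {'c': (0.5167, -0.4088), 'wh': (48.4, 53.6), 'ang': 40.7, 'circ': np.float64(54.4)}
scene large 423 centroid-tray [ 3. -3.] {'c': (0.6067, -0.2644), 'wh': (56.7, 53.9), 'ang': 80.8, 'circ': np.float64(58.6)}
```

```bash
python3 -c "
from plant import job
print(job.finish_job())"
```

```text
the job is handed in; nothing more can be done
None
```

I put all four candle pots on their own trays and handed the job in at about 46 s of the 102 s allowed.

**Placing:** Each pot met its tray floor about 6 mm above its pick height, as the tray floor should give. I released each one only after light contact.

**Last checks:**

| Pot | Distance from measured tray centre, scene camera | Top camera |
|---|---|---|
| Long | about 2 mm | mask leaked onto the pink floor patch, so I ignored it |
| Small | about 3 mm | about 4 mm |
| Six-sided | about 4 mm | about 2 mm |
| Large | about 4 mm | about 6 mm, partly hidden by the arm |

- **Sides:** the long pot's side was measured at about 82°, against about 82° for its tray. The six-sided pot was set to within about 1° of its tray's measured angle, and its sides looked parallel in the wrist picture.
- **Match pot and puppy:** they look untouched in the last pictures, though I did not measure how far either might have moved.

**What went wrong or disagreed:**
- **Missed grasp:** the first try at the small pot missed, because the fingers shut above it. The pot did not measurably move.
- **Fingertip position:** the pictures show the fingertips about 10–15 mm behind the tool point, not 14 mm ahead as stated. I gripped lower from then on. The long pot, picked before I knew this, was held only near its top edge but did not slip.
- **Small tray centre:** early estimates of it differed by up to 10 mm. A closer look brought them to about 4–6 mm, and I placed the pot by the closer ones.

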